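Weigh a glaze pail on the hook scale

TASK

Weigh the yellow pail: hang it by its wire handle on the hook of the spring scale, easing its weight onto the spring so that it does not drop or bounce when you let go, and leave it hanging untouched until its red indicator has stood still for a good second. Then gently lift it off the hook and set it down softly, upright, on the free end of the ware board, in line with the blue pail that has already been weighed. Never jerk the scale or pull its indicator past the red full mark, keep the pail upright, and leave everything else where it is.

Things in the scene. Friction and masses are not known exactly. Their poses are not given: they have to be found in the camera images.
- yellow_pail: the pail to weigh, yellow with yellow lid: closed tub, 60 mm diameter, 80 mm tall, under a 65 mm lid (top at 88 mm). Two ear bosses for the handle 71 mm up, reaching 37 mm either side in its y. Weight differs each time, anything up to 0.54 kg, to be felt; centre of mass about 45 mm up. Origin: centre of the underside, z up. Tilted fingers can grip the tub across its y, one below each ear.
- pail_peak (a point): the underside of the peak of the yellow pail's handle, 144 mm above the pail's origin: this rests on the hook. The handle is stiff 4.4 mm steel wire fixed upright in the pail's y-z plane: from the ears straight up, 71 mm apart, to 102 mm height, then narrowing to a blunt peak over the middle, top of the wire at 148 mm.
- hook_seat (a point): the bearing point of the scale's hook: upper side of the wire at the lowest point of its bend, 250 mm above the table when empty; moves down with the hook; axes as scale. Open J hook of 6 mm wire in the scale's x-z plane, 18 mm wide inside. On the +x side its shank bows out 12 mm and returns to the axis 57 mm above this point.
- hook_tip (a point): the top of the hook's free tip, 18 mm to the scale's -x side (towards the robot) of the seat and 28 mm above it; moves with the hook. A handle goes in over this tip, towards the scale's +x, with its peak's underside above the tip, then down onto the seat; the same way back.
- scale_hook (a joint): how far the hook is drawn straight down, m: 0 empty (upper stop), 0.070 red full mark, 0.080 lower stop. Spring about 80 N/m, gives from about 0.2 N up (0.1 kg draws about 10 mm); lightly damped: a load let go out of balance bounces. Moved faster than 0.15 m/s it is jerked; a free load must not bob faster than 0.07 m/s. No sideways play. The red indicator moves with it.
- scale: the tubular spring scale with its hook on a stand, fixed. Origin: on the table right below the hook; x points away from the robot's side, z up. Base plate 14 mm thick, x -50 to +170 mm, y -105 to +60 mm; column 22 mm thick at x = +120, y = -80 mm, 529 mm tall; straight over the hook the scale's tube, 30 mm thick (clear below, blue above), from 315 to 475 mm height, hung from a cross arm.
- ware_board: wooden ware board lying fixed on the table, 130 mm (its x) by 280 mm (its y), 18 mm thick. Origin: centre of its underside. The blue pail stands about 85 mm from the centre on its -y half; the free end is the +y half, nearer the scale: the pail belongs near x = 0, y = +75 mm.
- blue_pail: the pail already weighed, blue, standing on the ware board: same shape as the yellow one. To be left alone.
- green_pail: another pail, green with a white lid, on the table near the yellow one: same shape. To be left alone.
- tea_cup: glazed cup, 84 mm across, 95 mm tall. Origin: centre of the underside. To be left alone.
- bisque_bowl: terracotta bowl, 90 mm across, 40 mm tall. Origin: centre of the underside. To be left alone.
- rolling_pin: wooden rolling pin, 300 mm long in its y, 46 mm thick, lying. Origin: under its middle. To be left alone.
- wood_knife: flat wooden modelling knife, 200 mm long in its x, 9 mm thick, lying. To be left alone.
- glaze_brush: flat brush, 200 mm long in its x, 20 mm thick, lying. To be left alone.

How it is judged (in metres and radians):
On the way:
1. the yellow pail hangs on the hook, let go, and the indicator stands still for a second (value of joint scale_hook above 0.01 m and velocity of joint scale_hook between -0.008 and 0.008 m/s and contact force between yellow_pail and scale above 0.8 N and contact force between yellow_pail and the arm below 0.05 N and contact force between yellow_pail and the fingers below 0.05 N and horizontal distance between yellow_pail and hook_seat below 0.02 m and z of yellow_pail in the frame of hook_seat between -0.154 and -0.134 m and linear speed of yellow_pail below 0.03 m/s), for 1 s.
At the end, for the whole second after the job is handed in: the yellow pail stands upright (within 0.08 rad) and still, with its whole foot on the free half of the ware board (its centre 30 to 112 mm from the board's centre towards +y, within 37 mm of the centreline), released, and the empty hook is back at zero (within 3 mm) (y of yellow_pail in the frame of ware_board between 0.03 and 0.112 m and x of yellow_pail in the frame of ware_board between -0.037 and 0.037 m and z of yellow_pail in the frame of ware_board between 0.014 and 0.022 m and angle between yellow_pail's own z axis and vertical below 0.08 rad and linear speed of yellow_pail below 0.01 m/s and contact force between yellow_pail and ware_board above 0.5 N and value of joint scale_hook below 0.003 m); the robot touches nothing.
It fails at once if the pail drops or bounces once let go (hook over 0.07 m/s with the fingers off), the scale is jerked (over 0.15 m/s) or pulled past its red mark (over 71 mm) (value of joint scale_hook above 0.071 m or velocity of joint scale_hook above 0.15 m/s or velocity of joint scale_hook below -0.15 m/s or (contact force between yellow_pail and the fingers below 0.05 N and value of joint scale_hook above 0.005 m and (velocity of joint scale_hook above 0.07 m/s or velocity of joint scale_hook below -0.07 m/s))).
It fails at once if the pail is knocked, wedged or pulled against the scale with more than 14 N, or the robot itself bears on the scale with more than 6 N (contact force between yellow_pail and scale above 14 N or contact force between any of the arm, the fingers and scale above 6 N).
It fails at once if the pail is set down hard on the board, more than 25 N (contact force between yellow_pail and ware_board above 25 N).
It fails at once if the pail is tipped by more than 0.5 rad (angle between yellow_pail's own z axis and vertical above 0.5 rad).
It fails at once if something else is moved by more than 15 mm (distance of any of green_pail, blue_pail, tea_cup, bisque_bowl, rolling_pin, wood_knife, glaze_brush from where it was at the start of the episode above 0.015 m).
It also fails if it takes over 72 s, if anything falls off the work surface, if the arm or the gripper's body presses on something with over 40 N, if the wrist force passes 120 N, or if a joint passes its speed limit or range.

ROBOT

A 7-joint arm with a two-finger parallel gripper is mounted at the origin on the work surface. World frame = base frame: x ahead of the robot, y to its left, z up, the work surface at z = 0. Lengths are in mm, angles in rad, forces in N, time in s.
With the tool pointing down it reaches from about 425 to 825 mm from the base axis. Payload 3.6 kg.
Tool frame: the origin (TCP) lies at the very end of the fingers, on their centre line; the grasp point (between the pads) lies 19 mm behind it (ctrl.grip_depth is the distance from the TCP to the grasp point, in mm); z points along the fingers, y is the line along which they close (so a half turn about z gives the same grasp; the last joint's range is limited). The gripper opens to 85 mm and grips with 20 to 120 N. Pads are 22 mm wide; open, the fingers measure 114 mm over their backs; the gripper's body (76 mm by 85 mm) begins 54 mm behind the grasp point. The pads swing forward as they close: fully open they stand 13 mm farther back than shut.
Start: joints at [-1.258, 0.615, -0.013, 1.423, 0.008, 1.103, -0.04], TCP at [215.997, 613.032, 231.297] pointing down, gripper open.
Joint ranges: [-3.12, 3.12], [-0.3, 2.06], [-1.34, 1.32], [0.26, 2.42], [-1.36, 4.5], [0.01, 1.98], [-2.84, 2.84]. Speed limits (rad/s): [2.79, 2.79, 3.14, 3.14, 3.14, 3.14, 3.14].

INTERFACE

Orientations are given as a rotation vector (axis times angle).
In Python, from bench import ctrl, imaging gives the robot as it stands.
- The arm moves only by the shell command python3 -m creep 'ROWS' [OPENING] [FORCE]. ROWS is a JSON object of lists of equal length, an entry for each row: "xyz": the shift along the tool's x, y, z in units of 30 mm (1.0 is 30 mm), a list of three; "spin": the turn about the tool's z in units of 0.08 rad (1.0 is 0.08 rad). In form: {"xyz": [[x, y, z], ...], "spin": [spin, ...]}. A call has exactly 8 rows; each row shifts and turns the commanded pose from where the row before left it, along the tool's axes as they then stand; what a row does not reach is not made up. A row lasts 1/10 s, in which the tool goes at most 50 mm and 8.59 degrees, less where a joint would pass 70% of its speed; a pose out of reach is approached as far as the arm can. A call with a number of a shift or a turn outside -1 to 1 is refused whole. A call with a gripper value outside its range is refused whole. OPENING is the opening, from -1 (shut) to 1 (fully open), so that 0 is half open, set as the call begins (- or left out, the last holds). The fingers move at their own pace and stop on an object; FORCE is the grip in N (left out, the last holds). Time passes only in rows, so rows that do not move let the fingers close, or fill a call up. It gives the time, the measured TCP pose, the force, the opening and the grip force at its end, in the units of the state.
- ctrl.read_state(): the state, without advancing time (a new reading comes with each control period).
- imaging.grab_frame(name): name is "side" or "top"; returns (picture, depth): 480x640x3 uint8, red, green, blue; 480x640 float32, mm along the optical axis (not along the pixel's ray), 0 where there is no reading.
- imaging.camera_info(name): a dict with "K" (3x3 intrinsics, pixels), "D" ([k1, k2, p1, p2, k3] as OpenCV has them; the pictures are not rectified), "camera_from_world" (4x4, takes a point from world to camera coordinates). Camera axes: x right, y up, looking along -z (the intrinsics and any distortion apply to the point x, -y, -z); pixel columns grow to the right and rows downward; lengths in mm; the calibration is good to about 2 mm. A picture is of the moment at which its call begins. camera_info takes no time and is no camera call.
- ctrl.hand_in(): hands the job in; it is judged then, once.
Trained networks look in the newest picture that a camera, given by its name, has taken for a name from the list of things; names that differ only in an ending like _2 or _b are one class to them, and where a whole thing is asked for, a point or a joint stands for the part that bears it (a point fixed in the world has none). Each returns a list of dicts, best first, with "p" (0 to 1); they miss things now and then, are a little off and sometimes report something else, mostly with a low value. They report only what shows in the picture. A call takes as long as a camera call.
- imaging.outline_of(target, camera): "region" (480x640 bool, what is visible of it).
- imaging.place_of(target, camera): "at" ([x, y, z] in mm, in world coordinates, good to about 4 mm: a listed point, or the origin of a listed thing).
The state is a dict: "time": time; "joints": joint angles; "joint_velocities": joint speeds; "tau": joint torques, N m; "position": TCP position; "ee_rot": TCP orientation; "contact_force": force on the tool from outside, world axes, zero at the start; "moment": the same for the moment, N m; "width": finger opening in mm; "grip_force": force on a finger pad.
Only numpy, scipy, OpenCV 4.12 (cv2) and the standard library are available. Lean on these libraries where they do the work, as an engineer would, in place of code of your own. Each camera call takes 0.05 s, during which the arm holds its last target. There are 200 camera calls.

## Working session

There is one attempt and no reset: what is moved stays moved. The work goes in short steps, Python scripts to look and compute and a shell command to move; the robot and the scene stay as the last step left them, time stands still between calls to the robot, and variables do not carry over. Pictures are saved under pics/ and viewed, at most 10 in all, crops included, and the job is handed in when it is done.

```bash
ls; mkdir -p pics
cat > h.py <<'E'
import numpy as np,cv2
from bench import ctrl,imaging
def best(t,c):
    r=imaging.place_of(t,c)
    return [(np.round(d["at"],1).tolist(),round(d["p"],2)) for d in r[:3]]
E
python3 - <<'E'
from h import *
s=ctrl.read_state();print({k:np.round(v,3).tolist() for k,v in s.items()})
for c in("side","top"):
    im,d=imaging.grab_frame(c);cv2.imwrite(f"pics/{c}0.png",im[:,:,::-1]);np.save(f"d_{c}.npy",d)
    i=imaging.camera_info(c);print(c,np.round(i["K"],1).tolist(),np.round(i["D"],3).tolist(),np.round(i["camera_from_world"],3).tolist())
    for t in "yellow_pail pail_peak hook_seat hook_tip scale ware_board blue_pail green_pail tea_cup bisque_bowl rolling_pin wood_knife glaze_brush".split(): print(t,best(t,c))
E
```

```text
pics
{'time': 0.0, 'joints': [-1.259, 0.616, -0.013, 1.425, 0.008, 1.103, -0.04], 'joint_velocities': [-0.002, -0.0, -0.001, 0.0, 0.0, 0.001, -0.002], 'tau': [0.0, -46.921, 0.259, -17.103, 0.01, 0.01, 0.0], 'position': [215.751, 612.329, 230.129], 'ee_rot': [-0.529, -3.096, 0.004], 'contact_force': [-0.062, 0.536, 0.761], 'moment': [0.019, -0.075, 0.006], 'grip_force': 0.0, 'width': 85.351}
side [[569.0, 0.0, 326.8], [0.0, 569.0, 226.6], [0.0, 0.0, 1.0]] [-0.104, 0.0, 0.0, 0.0, 0.0] [[0.853, -0.522, 0.012, -518.94], [0.36, 0.604, 0.711, -335.995], [-0.379, -0.602, 0.703, -1169.617], [0.0, 0.0, 0.0, 1.0]]
yellow_pail [([521.4, 412.5, 0.1], 0.81)]
pail_peak [([517.2, 408.1, 147.8], 0.62), ([730.0, 279.9, 0.2], 0.47)]
hook_seat [([646.7, 10.0, 250.9], 0.5)]
hook_tip [([627.7, 5.2, 278.4], 0.49), ([433.1, -354.0, -0.1], 0.24)]
scale [([420.2, 106.6, -4.1], 0.74), ([646.5, 2.6, -0.4], 0.64)]
ware_board [([585.4, -355.3, 2.0], 0.94)]
blue_pail [([613.7, -434.4, 20.3], 0.74)]
green_pail [([586.1, 197.7, -1.5], 0.71)]
tea_cup [([669.1, 429.9, 0.4], 0.81)]
bisque_bowl [([731.6, 279.0, 2.6], 0
[... 306 characters left out ...]
, 0.0, 0.0, 1.0]]
yellow_pail [([519.2, 403.8, -3.2], 0.68)]
pail_peak [([516.3, 408.7, 144.2], 0.79)]
hook_seat [([606.2, -437.2, 12.7], 0.61), ([644.7, 3.2, 246.9], 0.37)]
hook_tip [([628.1, 5.3, 277.6], 0.59), ([582.7, -352.7, 1.0], 0.59)]
scale [([648.8, 1.7, -3.1], 0.79), ([646.4, 2.3, 250.2], 0.67)]
ware_board [([583.7, -350.5, -0.3], 0.86), ([666.2, 425.4, -2.4], 0.24)]
blue_pail [([604.6, -435.2, 13.9], 0.85)]
green_pail [([587.2, 201.4, -3.1], 0.57)]
tea_cup [([665.7, 428.8, -5.8], 0.77)]
bisque_bowl [([729.3, 277.5, 1.8], 0.91)]
rolling_pin [([436.3, -355.7, 3.3], 0.93)]
wood_knife [([419.0, 107.1, 0.1], 0.68), ([414.1, -48.5, -4.6], 0.63)]
glaze_brush [([417.9, 105.8, 0.7], 0.82)]
```

View pics/top0.png

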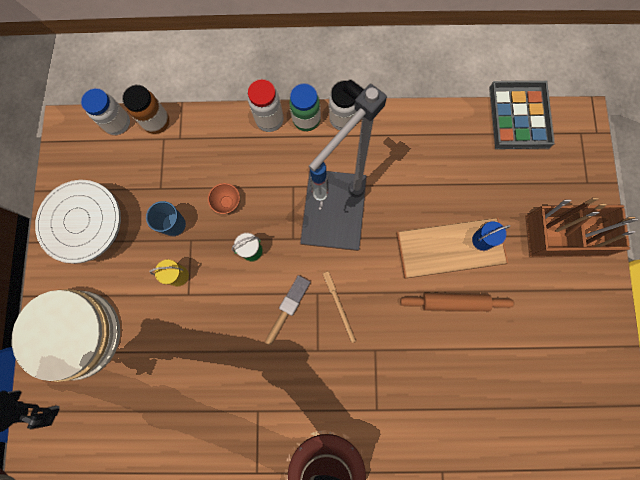

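View pics/side0.png

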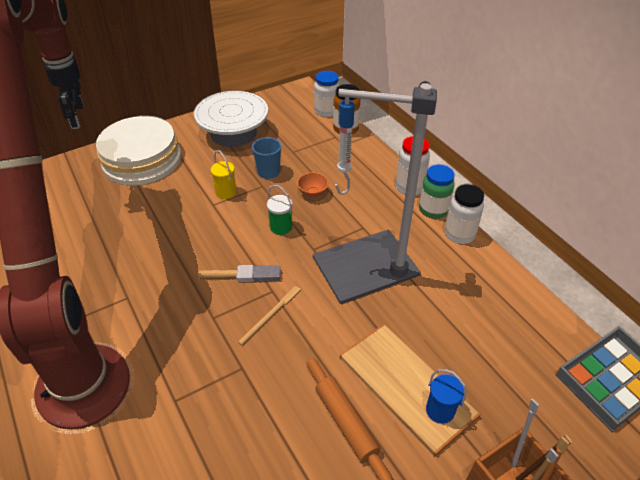

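Top view: the yellow pail is at about (167,272) and the green one at (247,245). The scale hook is at about (320,195), the board at (452,248) with the blue pail on its right end. The side view agrees, with the hook at (343,188) and the pail at (223,180).

The rows can't tilt the tool, but this task needs tilted fingers. I'll lift the arm first and see how it behaves near its reach limit.

```bash
cat > st.py <<'E'
from h import *
from scipy.spatial.transform import Rotation as R
s=ctrl.read_state();M=R.from_rotvec(s["ee_rot"]).as_matrix()
print("t",round(s["time"],2),"q",np.round(s["joints"],3).tolist(),"p",np.round(s["position"],1).tolist(),"F",np.round(s["contact_force"],2).tolist(),"w",round(s["width"],1),"g",round(s["grip_force"],1))
print("tool x,y,z",np.round(M.T,3).tolist())
E
python3 -m creep '{"xyz":[[0,0,-1],[0,0,-1],[0,0,-1],[0,0,-1],[0,0,-1],[0,0,-1],[0,0,-1],[0,0,-1]],"spin":[0,0,0,0,0,0,0,0]}'; python3 st.py
python3 -m creep '{"xyz":[[0,0,-1],[0,0,-1],[0,0,-1],[0,0,-1],[0,0,-1],[0,0,-1],[0,0,-1],[0,0,-1]],"spin":[0,0,0,0,0,0,0,0]}'; python3 st.py
```

```text
time: 2.2
position: [215.9, 612.8, 472.8]
ee_rot: [0.53, 3.097, 0.0]
contact_force: [0.6, 0.9, 0.8]
width: 85.3
grip_force: 0.0
t 2.2 q [-1.265, 0.535, -0.001, 0.902, 0.0, 1.704, -0.034] p [215.9, 612.8, 472.8] F [0.56, 0.86, 0.8] w 85.3 g 0.0
tool x,y,z [[-0.943, 0.332, 0.0], [0.332, 0.943, 0.0], [0.0, 0.0, -1.0]]
time: 3.0
position: [198.3, 562.4, 627.9]
ee_rot: [0.526, 3.077, 0.152]
contact_force: [-0.4, 0.1, 0.3]
width: 85.5
grip_force: 0.0
t 3.0 q [-1.32, 0.454, 0.132, 0.609, -0.067, 1.982, -0.001] p [198.3, 562.4, 627.9] F [-0.37, 0.11, 0.29] w 85.5 g 0.0
tool x,y,z [[-0.943, 0.332, 0.0], [0.331, 0.939, 0.099], [0.032, 0.093, -0.995]]
```

```bash
python3 -m creep '{"xyz":[[0,0,-1],[0,0,-1],[0,0,-1],[0,0,-1],[0,0,-1],[0,0,-1],[0,0,-1],[0,0,-1]],"spin":[0,0,0,0,0,0,0,0]}' >/dev/null; python3 st.py
python3 -m creep '{"xyz":[[0,0,1],[0,0,1],[0,0,1],[0,0,1],[0,0,1],[0,0,1],[0,0,1],[0,0,1]],"spin":[0,0,0,0,0,0,0,0]}' >/dev/null; python3 st.py
```

```text
t 3.8 q [-1.384, 0.257, 0.195, 0.653, -0.062, 1.982, -0.002] p [169.3, 480.4, 721.6] F [-0.66, -0.7, -0.3] w 85.2 g 0.0
tool x,y,z [[-0.943, 0.332, 0.0], [0.322, 0.913, 0.251], [0.083, 0.236, -0.968]]
t 4.6 q [-1.406, 0.222, 0.176, 1.377, -0.038, 1.294, -0.002] p [189.3, 537.4, 487.4] F [0.65, -0.14, -0.53] w 85.3 g 0.0
tool x,y,z [[-0.943, 0.332, 0.0], [0.322, 0.913, 0.25], [0.083, 0.235, -0.968]]
```

The tilt persists after pushing past the wrist limit, so I can tilt the tool outward that way. Next I'll measure the yaw of the pail, the scale and the board.

```bash
cat >> h.py <<'E'
def cloud(c,d):
    i=imaging.camera_info(c);K=np.array(i["K"]);T=np.array(i["camera_from_world"])
    v,u=np.nonzero(d>0);z=d[v,u].astype(float)
    p=cv2.undistortPoints(np.stack([u,v],1).astype(float)[:,None],K,np.array(i["D"]))[:,0]
    P=np.stack([p[:,0]*z,-p[:,1]*z,-z],1)
    return (P-T[:3,3])@T[:3,:3],u,v
def px(c,P):
    i=imaging.camera_info(c);T=np.array(i["camera_from_world"]);Q=np.asarray(P)@T[:3,:3].T+T[:3,3]
    return cv2.projectPoints((Q*[1,-1,-1])[:,None],np.zeros(3),np.zeros(3),np.array(i["K"]),np.array(i["D"]))[0][:,0]
E
python3 - <<'E'
from h import *
def yaw(P,n):
    q=P[:,:2];m=q.mean(0);w,V=np.linalg.eigh(np.cov((q-m).T));v=V[:,1]*np.sign(V[1,1])
    print(n,len(P),"mean",np.round(P.mean(0),1),"sd",np.round(np.sqrt(w),1),"angle of y-axis yaw",round(float(np.arctan2(-v[0],v[1])),3))
for c in("top","side"):
    P,u,v=cloud(c,np.load(f"d_{c}.npy"))
    for n,(x,y),z0 in(("yellow",(518,408),0),("green",(587,200),0),("blue",(608,-435),18)):
        m=(np.hypot(P[:,0]-x,P[:,1]-y)<55)&(P[:,2]>z0+95)&(P[:,2]<z0+155); 
        if m.sum()>5: yaw(P[m],c+" "+n)
        m=(np.hypot(P[:,0]-x,P[:,1]-y)<55)&(P[:,2]>z0+82)&(P[:,2]<z0+92); 
        if m.sum()>5:print("  lid",m.sum(),np.round((P[m].min(0)+P[m].max(0))/2,1),np.round(np.ptp(P[m],axis=0),1))
    m=(abs(P[:,0]-585)<170)&(abs(P[:,1]+352)<180)&(P[:,2]>11)&(P[:,2]<24)
    r=cv2.minAreaRect(P[m][:,:2].astype(np.float32));print(c,"board",r)
    m=(abs(P[:,0]-700)<150)&(abs(P[:,1])<150)&(P[:,2]>9)&(P[:,2]<19)
    r=cv2.minAreaRect(P[m][:,:2].astype(np.float32));print(c,"plate",r)
    m=(abs(P[:,0]-646)<45)&(abs(P[:,1]-4)<15)&(P[:,2]>230)&(P[:,2]<312); yaw(P[m],c+" hook")
E
```

```text
top yellow 61 mean [521.  397.9 131.6] sd [ 1.3 21.7] angle of y-axis yaw 0.169
  lid 445 [518.9 404.2  86.9] [63.  72.2  9.8]
top green 59 mean [588.  198.5 131.3] sd [ 1.4 22.5] angle of y-axis yaw 0.448
  lid 425 [587.8 198.7  87.1] [65.  64.8  9.8]
top blue 60 mean [ 602.  -428.6  149.3] sd [ 1.3 21. ] angle of y-axis yaw 0.359
  lid 449 [ 605.3 -437.4  105. ] [64.5 70.2  9.8]
top board ((545.7813720703125, -352.93603515625), (244.545166015625, 301.97503662109375), 0.8565477728843689)
top plate ((703.1792602539062, -29.08332061767578), (162.10354614257812, 220.66184997558594), 82.93254089355469)
top hook 22 mean [ 6.399e+02 -1.000e-01  2.589e+02] sd [1.6 8.5] angle of y-axis yaw 1.464
side yellow 65 mean [521.4 399.6 124.2] sd [ 1.8 26.1] angle of y-axis yaw 0.197
  lid 271 [520.9 408.1  87.1] [67.1 76.7  9.6]
side green 74 mean [588.5 199.  126.9] sd [ 2.1 25.5] angle of y-axis yaw 0.454
  lid 340 [587.6 202.7  87. ] [64.9 71.9  9.9]
side blue 123 mean [ 606.4 -440.5  146.9] sd [ 1.5 24.4] angle of y-axis yaw 0.381
  lid 821 [ 605.6 -436.7  105. ] [66.  69.4 10. ]
side board ((539.6724853515625, -354.7289733886719), (254.9179229736328, 294.73089599609375), 2.4719741344451904)
side plate ((703.780517578125, -28.98773193359375), (174.43841552734375, 223.27882385253906), 83.12071228027344)
side hook 100 mean [6.474e+02 1.000e-01 2.704e+02] sd [ 1.7 10.7] angle of y-axis yaw 1.433
```

```bash
cat >> st.py <<'E'
import sys
if len(sys.argv)>3:
    d=np.array(list(map(float,sys.argv[1:4])))-s["position"]
    print("units to target in tool axes",np.round(M.T@d/30,2).tolist(),"dist",round(float(np.linalg.norm(d)),1))
if len(sys.argv)>4: # spin so tool y is horizontal
    a=np.arctan2(M[2,1],M[2,0]); print("tilt",round(float(np.arccos(-M[2,2])),3),"az",round(float(np.arctan2(M[1,2],M[0,2])),3),"spin (0.08) to y horizontal",[round(float(((-np.arctan2(M[2,1],M[2,0])*0+k)/0.08)),2) for k in (lambda t:[t,t+np.pi,t-np.pi])(np.arctan2(M[2,1],-M[2,0])*-1+0)] if 0 else [round(float(x)/0.08,2) for x in (np.arctan2(M[2,1],M[2,0]),np.arctan2(M[2,1],M[2,0])-np.pi*np.sign(np.arctan2(M[2,1],M[2,0])))])
E
python3 - <<'E'
s=open('st.py').read().split("if len(sys.argv)>4")[0]
s+='''if len(sys.argv)>4: # spin (about tool z) that makes tool y horizontal: y' = -sin k x + cos k y
    k=np.arctan2(M[2,1],M[2,0])
    print("tilt",round(float(np.arccos(-M[2,2])),3),"az",round(float(np.arctan2(M[1,2],M[0,2])),3),"spin units",np.round(np.array([k,k-np.pi*np.sign(k)])/.08,2).tolist())
'''
open('st.py','w').write(s)
E
python3 st.py 430 100 560 1; python3 st.py 430 -150 560|tail -1
```

```text
t 4.6 q [-1.406, 0.222, 0.176, 1.377, -0.038, 1.294, -0.002] p [189.3, 537.4, 487.4] F [0.65, -0.14, -0.53] w 85.3 g 0.0
tool x,y,z [[-0.943, 0.332, 0.0], [0.322, 0.913, 0.25], [0.083, 0.235, -0.968]]
units to target in tool axes [-12.41, -10.13, -5.11] dist 504.5
tilt 0.252 az 1.233 spin units [19.63, -19.64]
units to target in tool axes [-15.18, -17.74, -7.07] dist 731.9
```

```bash
python3 -m creep '{"xyz":[[-0.9,-1,-0.44],[-0.9,-1,-0.44],[-0.9,-1,-0.44],[-0.9,-1,-0.44],[-0.9,-1,-0.44],[-0.9,-1,-0.44],[-0.9,-1,-0.44],[-0.9,-1,-0.44]],"spin":[0,0,0,0,0,0,0,0]}' >/dev/null; python3 st.py
python3 -m creep '{"xyz":[[-0.95,-1,-0.44],[-0.95,-1,-0.44],[-0.95,-1,-0.44],[-0.95,-1,-0.44],[-0.95,-1,-0.44],[-0.95,-1,-0.44],[-0.95,-1,-0.44],[-0.95,-1,-0.44]],"spin":[0,0,0,0,0,0,0,0]}' >/dev/null; python3 st.py 430 -150 560 1
```

```text
t 5.4 q [-1.101, -0.128, 0.456, 1.614, -0.085, 1.432, 0.593] p [307.3, 219.5, 531.3] F [0.66, 0.36, 0.59] w 85.2 g 0.0
tool x,y,z [[-0.943, 0.332, 0.0], [0.322, 0.913, 0.25], [0.083, 0.236, -0.968]]
t 6.2 q [-0.49, 0.247, 1.187, 1.257, -0.486, 1.851, 1.809] p [436.8, -98.5, 574.1] F [0.44, 1.44, 0.52] w 85.2 g 0.0
tool x,y,z [[-0.944, 0.329, -0.002], [0.318, 0.914, 0.25], [0.084, 0.236, -0.968]]
units to target in tool axes [-0.35, -1.76, 0.03] dist 53.8
tilt 0.253 az 1.229 spin units [19.71, -19.56]
```

```bash
python3 -m creep '{"xyz":[[0,-0.2,-1],[0,-0.2,-1],[0,0,-1],[0,0,-1],[0,0,-1],[0,0,-1],[0,0,-1],[0,0,-1]],"spin":[0,0,0,0,0,0,0,0]}' >/dev/null; python3 st.py 0 0 0 1
```

```text
t 7.0 q [0.594, 0.281, -0.375, 0.979, -0.138, 1.979, 1.416] p [448.9, -124.8, 606.0] F [0.48, -0.51, -0.84] w 85.8 g 0.0
tool x,y,z [[-0.943, 0.315, 0.104], [0.33, 0.919, 0.216], [-0.027, 0.238, -0.971]]
units to target in tool axes [13.33, -5.49, 21.01] dist 764.5
tilt 0.242 az 1.684 spin units [14.05, -25.22]
```

```bash
python3 -m creep '{"xyz":[[0.1,0.2,-1],[0.1,0.2,-1],[0.1,0.2,-1],[0.1,0.2,-1],[0.1,0.2,-1],[0.1,0.2,-1],[0.1,0.2,-1],[0.1,0.2,-1]],"spin":[0,0,0,0,0,0,0,0]}' >/dev/null; python3 st.py 0 0 0 1
```

```text
t 7.8 q [1.035, 0.232, -1.052, 0.908, -0.036, 1.982, 1.209] p [413.1, -90.5, 683.7] F [0.85, 0.1, -0.13] w 85.3 g 0.0
tool x,y,z [[-0.935, 0.351, -0.045], [0.328, 0.907, 0.263], [0.133, 0.231, -0.964]]
units to target in tool axes [14.96, -7.77, 20.83] dist 803.9
tilt 0.27 az 1.049 spin units [21.74, -17.53]
```

```bash
python3 -m creep '{"xyz":[[-0.2,-0.8,-1],[-0.2,-0.8,-1],[-0.2,-0.8,-1],[-0.2,-0.8,-1],[-0.2,-0.8,-1],[-0.2,-0.8,-1],[-0.2,-0.8,-1],[-0.2,-0.8,-1]],"spin":[0,0,0,0,0,0,0,0]}' >/dev/null; python3 st.py 0 0 0 1
```

```text
t 8.6 q [1.5, 0.3, -1.104, 0.822, -0.037, 1.982, 1.617] p [343.2, -288.7, 698.3] F [0.51, 0.9, -1.06] w 85.3 g 0.0
tool x,y,z [[-0.898, 0.388, -0.209], [0.325, 0.902, 0.283], [0.299, 0.187, -0.936]]
units to target in tool axes [18.87, -1.63, 20.17] dist 830.0
tilt 0.36 az 0.559 spin units [27.57, -11.7]
```

```bash
python3 -m creep '{"xyz":[[-0.2,0.3,-1],[-0.2,0.3,-1],[-0.2,0.3,-1],[-0.2,0.3,-1],[-0.2,0.3,-1],[-0.2,0.3,-1],[-0.2,0.3,-1],[-0.2,0.3,-1]],"spin":[0,0,0,0,0,0,0,0]}' >/dev/null; python3 st.py 0 0 0 1
```

```text
t 9.4 q [1.709, 0.241, -1.311, 0.704, -0.033, 1.982, 1.486] p [315.8, -273.6, 775.7] F [0.48, -0.24, -1.01] w 85.3 g 0.0
tool x,y,z [[-0.786, 0.508, -0.353], [0.428, 0.858, 0.283], [0.447, 0.072, -0.892]]
units to target in tool axes [22.03, -4.0, 19.01] dist 881.1
tilt 0.47 az 0.159 spin units [30.81, -8.46]
```

```bash
python3 st.py 430 -80 620 | tail -1
python3 -m creep '{"xyz":[[0,0,0],[0,0,0],[0,0,0],[0,0,0],[0,0,0],[0,0,0],[0,0,0],[0,0,0]],"spin":[-1,-1,-1,-1,-1,-1,-1,-1]}' >/dev/null; python3 st.py 430 -80 620 1
```

```text
units to target in tool axes [2.12, 5.7, 6.79] dist 273.4
t 10.2 q [1.708, 0.238, -1.322, 0.705, -0.032, 1.982, 2.128] p [317.7, -268.6, 776.8] F [0.17, 0.37, -0.49] w 85.2 g 0.0
tool x,y,z [[-0.884, -0.118, -0.453], [-0.139, 0.99, 0.013], [0.447, 0.074, -0.892]]
units to target in tool axes [-1.68, 5.64, 6.8] dist 269.7
tilt 0.47 az 0.164 spin units [38.92, -0.35]
```

```bash
python3 -m creep '{"xyz":[[-0.2,0.7,0.85],[-0.2,0.7,0.85],[-0.2,0.7,0.85],[-0.2,0.7,0.85],[-0.2,0.7,0.85],[-0.2,0.7,0.85],[-0.2,0.7,0.85],[-0.2,0.7,0.85]],"spin":[-0.04,-0.04,-0.04,-0.04,-0.04,-0.04,-0.04,-0.04]}' >/dev/null; python3 st.py 430 0 800 1
```

```text
t 11.0 q [1.907, -0.289, -1.083, 1.414, -0.634, 1.561, 2.442] p [427.3, -79.9, 617.0] F [0.24, -0.03, 0.29] w 85.5 g 0.0
tool x,y,z [[-0.881, -0.139, -0.452], [-0.156, 0.988, 0.0], [0.446, 0.071, -0.892]]
units to target in tool axes [-3.2, 2.62, -5.21] dist 199.7
tilt 0.469 az 0.157 spin units [39.26, -0.01]
```

```bash
python3 -m creep '{"xyz":[[-0.8,0.3,-0.5],[-0.8,0.3,-0.5],[-0.8,0.3,-0.5],[-0.8,0.3,-0.5],[-0.8,0.3,-0.5],[-0.8,0.3,-0.5],[-0.8,0.3,-0.5],[-0.8,0.3,-0.5]],"spin":[0,0,0,0,0,0,0,0]}' >/dev/null; python3 st.py 430 0 800 1
```

```text
t 11.8 q [2.2, -0.303, -1.344, 0.811, -0.775, 1.91, 2.092] p [457.1, 15.3, 782.5] F [-0.32, 0.45, 0.0] w 85.2 g 0.0
tool x,y,z [[-0.851, -0.136, -0.507], [-0.152, 0.988, -0.01], [0.503, 0.069, -0.862]]
units to target in tool axes [0.54, -0.37, -0.99] dist 35.7
tilt 0.532 az 0.136 spin units [-39.02, 0.25]
```

```bash
python3 st.py 480 -100 350|tail -1
python3 -m creep '{"xyz":[[0.4,-0.35,1],[0.4,-0.35,1],[0.4,-0.35,1],[0.4,-0.35,1],[0.4,-0.35,1],[0.4,-0.35,1],[0.4,-0.35,1],[0.4,-0.35,1]],"spin":[0,0,0,0,0,0,0,0]}' >/dev/null; python3 st.py 430 -80 800 1
```

```text
units to target in tool axes [7.19, -3.77, 12.54] dist 448.2
t 12.6 q [2.008, -0.303, -1.343, 1.623, -0.695, 1.221, 2.461] p [499.9, -64.4, 527.1] F [0.19, -0.15, -0.17] w 85.7 g 0.0
tool x,y,z [[-0.849, -0.134, -0.512], [-0.148, 0.989, -0.013], [0.508, 0.065, -0.859]]
units to target in tool axes [-2.61, -0.29, -9.03] dist 282.1
tilt 0.538 az 0.127 spin units [-38.95, 0.32]
```

```bash
python3 st.py 200 -520 450|tail -1
python3 -m creep '{"xyz":[[0.8,-1,-0.25],[0.8,-1,-0.25],[0.8,-1,-0.25],[0.8,-1,-0.25],[0.8,-1,-0.25],[0.8,-1,-0.25],[0.8,-1,-0.25],[0.8,-1,-0.25]],"spin":[0,0,0,0,0,0,0,0]}' >/dev/null; python3 st.py 200 -520 450 1
python3 -m creep '{"xyz":[[0.6,-1,-0.15],[0.6,-1,-0.15],[0.6,-1,-0.15],[0.6,-1,-0.15],[0.6,-1,-0.15],[0.6,-1,-0.15],[0.6,-1,-0.15],[0.6,-1,-0.15]],"spin":[0,0,0,0,0,0,0,0]}' >/dev/null; python3 st.py 200 -520 450 1
```

```text
units to target in tool axes [11.83, -13.51, -3.85] dist 550.9
t 13.4 q [2.081, 0.167, -1.235, 1.651, -0.316, 1.153, 2.686] p [341.9, -331.6, 483.8] F [0.11, -0.3, -0.2] w 85.1 g 0.0
tool x,y,z [[-0.849, -0.135, -0.511], [-0.15, 0.989, -0.012], [0.507, 0.067, -0.86]]
units to target in tool axes [5.44, -5.49, -1.85] dist 238.3
tilt 0.536 az 0.131 spin units [-38.98, 0.29]
t 14.2 q [1.907, 0.618, -1.029, 1.197, 0.031, 1.361, 2.755] p [237.7, -590.8, 443.7] F [-0.38, 0.47, 0.22] w 85.5 g 0.0
tool x,y,z [[-0.849, -0.134, -0.511], [-0.15, 0.989, -0.011], [0.506, 0.067, -0.86]]
units to target in tool axes [0.64, 2.52, -0.66] dist 80.5
tilt 0.536 az 0.131 spin units [-38.99, 0.28]
```

```bash
python3 st.py 540 -330 400|tail -1
python3 -m creep '{"xyz":[[-0.9,0.9,0.7],[-0.9,0.9,0.7],[-0.9,0.9,0.7],[-0.9,0.9,0.7],[-0.9,0.9,0.7],[-0.9,0.9,0.7],[-0.9,0.9,0.7],[-0.9,0.9,0.7]],"spin":[0,0,0,0,0,0,0,0]}' >/dev/null; python3 st.py 540 -130 500 1
```

```text
units to target in tool axes [-8.98, 7.1, 6.93] dist 401.6
t 15.0 q [1.528, 0.369, -1.05, 1.652, -0.027, 0.876, 2.316] p [475.2, -334.2, 407.9] F [0.25, -0.67, 0.47] w 85.5 g 0.0
tool x,y,z [[-0.849, -0.135, -0.511], [-0.15, 0.989, -0.012], [0.507, 0.066, -0.859]]
units to target in tool axes [-4.32, 6.37, -1.09] dist 233.2
tilt 0.537 az 0.129 spin units [-38.97, 0.3]
```

```bash
python3 -m creep '{"xyz":[[0,0,-1],[0,0,-1],[0.3,0,-1],[0.3,0,-1],[1,0,-1],[1,0,-1],[1,-0.6,-0.6],[1,-0.6,-0.6]],"spin":[0,0,0,0,0,0,0,0]}' >/dev/null; python3 st.py -50 -400 620 
python3 -m creep '{"xyz":[[1,-0.5,-0.5],[1,-0.5,-0.5],[1,-0.5,-0.5],[1,-0.5,-0.5],[1,-0.5,-0.5],[1,-0.5,-0.5],[1,-0.5,-0.5],[1,-0.5,-0.5]],"spin":[0,0,0,0,0,0,0,0]}' >/dev/null; python3 st.py 0 -600 400 1
```

```text
t 15.8 q [2.202, 0.248, -1.193, 1.476, -0.264, 1.36, 2.797] p [251.8, -404.6, 523.8] F [-0.07, -1.18, 0.13] w 85.5 g 0.0
tool x,y,z [[-0.85, -0.135, -0.509], [-0.149, 0.989, -0.014], [0.505, 0.064, -0.861]]
units to target in tool axes [6.9, 1.6, -7.83] dist 316.8
t 16.6 q [2.312, 0.687, -1.342, 1.046, 0.168, 1.713, 2.841] p [15.3, -571.3, 508.8] F [-0.1, -0.42, 0.36] w 85.4 g 0.0
tool x,y,z [[-0.856, -0.11, -0.505], [-0.132, 0.991, 0.008], [0.5, 0.074, -0.863]]
units to target in tool axes [2.37, -0.91, 2.81] dist 113.6
tilt 0.53 az 0.147 spin units [39.07, -0.2]
```

```bash
cat > kin.py <<'E'
import numpy as np,itertools
from scipy.spatial.transform import Rotation as R
from scipy.optimize import least_squares
# q, p, tool x, tool y, tool z
D=[([-1.265,.535,-.001,.902,0,1.704,-.034],[215.9,612.8,472.8],[-.943,.332,0],[.332,.943,0]),
([-1.32,.454,.132,.609,-.067,1.982,-.001],[198.3,562.4,627.9],[-.943,.332,0],[.331,.939,.099]),
([-1.384,.257,.195,.653,-.062,1.982,-.002],[169.3,480.4,721.6],[-.943,.332,0],[.322,.913,.251]),
([-1.406,.222,.176,1.377,-.038,1.294,-.002],[189.3,537.4,487.4],[-.943,.332,0],[.322,.913,.25]),
([-.49,.247,1.187,1.257,-.486,1.851,1.809],[436.8,-98.5,574.1],[-.944,.329,-.002],[.318,.914,.25]),
([1.035,.232,-1.052,.908,-.036,1.982,1.209],[413.1,-90.5,683.7],[-.935,.351,-.045],[.328,.907,.263]),
([1.709,.241,-1.311,.704,-.033,1.982,1.486],[315.8,-273.6,775.7],[-.786,.508,-.353],[.428,.858,.283]),
([1.907,-.289,-1.083,1.414,-.634,1.561,2.442],[427.3,-79.9,617.0],[-.881,-.139,-.452],[-.156,.988,0]),
([2.2,-.303,-1.344,.811,-.775,1.91,2.092],[457.1,15.3,782.5],[-.851,-.136,-.507],[-.152,.988,-.01]),
([2.081,.167,-1.235,1.651,-.316,1.153,2.686],[341.9,-331.6,483.8],[-.849,-.135,-.511],[-.15,.989,-.012]),
([1.907,.618,-1.029,1.197,.031,1.361,2.755],[237.7,-590.8,443.7],[-.849,-.134,-.511],[-.15,.989,-.011]),
([1.528,.369,-1.05,1.652,-.027,.876,2.316],[475.2,-334.2,407.9],[-.849,-.135,-.511],[-.15,.989,-.012]),
([2.312,.687,-1.342,1.046,.168,1.713,2.841],[15.3,-571.3,508.8],[-.856,-.11,-.505],[-.132,.991,.008])]
LO=np.array([-3.12,-.3,-1.34,.26,-1.36,.01,-2.84]);HI=np.array([3.12,2.06,1.32,2.42,4.5,1.98,2.84])
def fk(q,par,sg):
    # links: translation (x,y,z) after each joint; y = lateral offset
    T=np.eye(3);p=np.zeros(3)
    L=par[:24].reshape(8,3)
    ax=['z','y','z','y','z','y','z'];s=[sg[0],1,sg[1],1,sg[2],1,sg[3]]
    p=p+L[0]
    for i in range(7):
        T=T@R.from_euler(ax[i],s[i]*q[i]).as_matrix();p=p+T@L[i+1]
    return p,T@R.from_euler('z',par[24]).as_matrix()
def res(par,sg):
    o=[]
    for q,P,X,Y in D:
        p,T=fk(q,par,sg);o+=list(p-P)+list(300*(T[:,0]-X))+list(300*(T[:,1]-Y))
    return np.array(o+list(0.002*par[:24]))
if __name__=="__main__":
    best=None
    for sg in itertools.product([-1],[-1,1],[-1,1],[-1,1]):
      for y0 in(0,np.pi/2,np.pi,-np.pi/2):
        x0=np.zeros(25);x0[2]=150;x0[5]=150;x0[11]=200;x0[8]=200;x0[17]=200;x0[14]=200;x0[23]=200;x0[24]=y0
        r=least_squares(res,x0,args=(sg,),max_nfev=40)
        if best is None or r.cost<best[0].cost:best=(r,sg)
    r,sg=best;print(sg,r.cost,np.abs(r.fun).max());print(np.round(r.x[:24].reshape(8,3),1),r.x[24])
    np.savez("kin.npz",par=r.x,sg=sg)
E
python3 kin.py
```

```text
(-1, -1, -1, -1) 1.7244807720064317 0.5498847633443924
[[ 2.000e-01 -1.000e-01  1.281e+02]
 [ 0.000e+00 -6.100e+00  1.281e+02]
 [-0.000e+00 -6.200e+00  2.749e+02]
 [ 2.000e-01 -4.800e+00  2.749e+02]
 [-5.000e-01 -4.600e+00  1.861e+02]
 [ 7.000e-01 -2.000e-01  1.861e+02]
 [ 1.000e-01 -1.000e-01  1.530e+02]
 [-0.000e+00  4.000e-01  1.530e+02]] 1.570802273750486
```

```bash
cat > sim.py <<'E'
from kin import *
z=np.load("kin.npz");PAR=z["par"];SG=tuple(z["sg"])
f=lambda q:fk(q,PAR,SG)
def jac(q):
    p0,T0=f(q);J=np.zeros((6,7))
    for i in range(7):
        d=np.array(q,float);d[i]+=1e-5;p,T=f(d);J[:3,i]=(p-p0)/1e-5/1000;J[3:,i]=R.from_matrix(T@T0.T).as_rotvec()/1e-5
    return p0,T0,J
def ik(q,P,T,n=12,lam=0.02,post=0.0):
    q=np.array(q,float)
    for _ in range(n):
        p,t,J=jac(q);e=np.r_[(P-p)/1000,R.from_matrix(T@t.T).as_rotvec()]
        if np.linalg.norm(e)<1e-5:break
        free=np.ones(7,bool)
        for _ in range(4):
            Jf=J*free;dq=Jf.T@np.linalg.solve(Jf@Jf.T+lam**2*np.eye(6),e)
            bad=free&(((q+dq)>HI)&(q>=HI-1e-6)|((q+dq)<LO)&(q<=LO+1e-6))
            if not bad.any():break
            free&=~bad
        q=np.clip(q+np.clip(dq,-.3,.3),LO,HI)
    return q
def run(q,rows,spins,resync=True,**k):
    q=np.array(q,float)
    for x,s in zip(rows,spins):
        p,T=f(q);P=p+T@(np.array(x)*30);T2=T@R.from_euler('z',s*.08).as_matrix()
        qn=ik(q,P,T2,**k);dq=qn-q;lim=.7*np.array([2.79,2.79,3.14,3.14,3.14,3.14,3.14])*.1
        q=q+dq*min(1,(lim/np.maximum(abs(dq),1e-9)).min())
    return q
if __name__=="__main__":
    tests=[("13.4-14.2",D[9][0],[[.6,-1,-.15]]*8,D[10][0]),("14.2-15",D[10][0],[[-.9,.9,.7]]*8,D[11][0]),("3.8-4.6",D[2][0],[[0,0,1]]*8,D[3][0]),("2.2-3.0",D[0][0],[[0,0,-1]]*8,D[1][0]),("3.0-3.8",D[1][0],[[0,0,-1]]*8,D[2][0]),("11-11.8",D[7][0],[[-.8,.3,-.5]]*8,D[8][0])]
    for n,q,r,q2 in tests: print(n,np.round(run(q,r,[0]*8),3),q2)
E
python3 sim.py
```

```text
13.4-14.2 [ 1.905  0.614 -1.02   1.197  0.025  1.361  2.76 ] [1.907, 0.618, -1.029, 1.197, 0.031, 1.361, 2.755]
14.2-15 [ 1.531  0.373 -1.049  1.65  -0.026  0.878  2.319] [1.528, 0.369, -1.05, 1.652, -0.027, 0.876, 2.316]
3.8-4.6 [-1.407  0.221  0.176  1.373 -0.038  1.297 -0.002] [-1.406, 0.222, 0.176, 1.377, -0.038, 1.294, -0.002]
2.2-3.0 [-1.32e+00  4.53e-01  1.28e-01  6.66e-01 -6.30e-02  1.98e+00 -1.00e-03] [-1.32, 0.454, 0.132, 0.609, -0.067, 1.982, -0.001]
3.0-3.8 [-1.383e+00  2.570e-01  1.860e-01  7.380e-01 -5.700e-02  1.980e+00
 -1.000e-03] [-1.384, 0.257, 0.195, 0.653, -0.062, 1.982, -0.002]
11-11.8 [ 2.174 -0.3   -1.34   0.826 -0.744  1.93   2.093] [2.2, -0.303, -1.344, 0.811, -0.775, 1.91, 2.092]
```

```bash
nproc
cat > fast.py <<'E'
import numpy as np
from kin import LO,HI
z=np.load("kin.npz");PAR=z["par"];L=PAR[:24].reshape(8,3);c0,s0=np.cos(PAR[24]),np.sin(PAR[24])
RE=np.array([[c0,-s0,0],[s0,c0,0],[0,0,1]])
def jac(q):
    T=np.eye(3);p=L[0].copy();A=[];O=[]
    for i in range(7):
        if i%2==0:
            a=-T[:,2];c,s=np.cos(q[i]),-np.sin(q[i]);X=np.array([[c,-s,0],[s,c,0],[0,0,1.]])
        else:
            a=T[:,1];c,s=np.cos(q[i]),np.sin(q[i]);X=np.array([[c,0,s],[0,1.,0],[-s,0,c]])
        A.append(a);O.append(p);T=T@X;p=p+T@L[i+1]
    A=np.array(A);O=np.array(O)
    return p,T@RE,np.vstack([np.cross(A,p-O).T/1000,A.T])
def rv(M):
    w=np.array([M[2,1]-M[1,2],M[0,2]-M[2,0],M[1,0]-M[0,1]])/2;s=np.linalg.norm(w);c=(np.trace(M)-1)/2
    return w if s<1e-9 else w*np.arctan2(s,c)/s
def rz(a):
    c,s=np.cos(a),np.sin(a);return np.array([[c,-s,0],[s,c,0],[0,0,1.]])
def ik(q,P,T,n=10,lam=.02):
    q=np.array(q,float)
    for _ in range(n):
        p,t,J=jac(q);e=np.r_[(P-p)/1000,rv(T@t.T)]
        if e@e<1e-9:break
        free=np.ones(7)
        for _ in range(4):
            Jf=J*free;dq=Jf.T@np.linalg.solve(Jf@Jf.T+lam**2*np.eye(6),e)
            bad=(free>0)&((dq>0)&(q>=HI-1e-6)|(dq<0)&(q<=LO+1e-6))
            if not bad.any():break
            free[bad]=0
        q=np.clip(q+np.clip(dq,-.3,.3),LO,HI)
    return q
LIM=.07*np.array([2.79,2.79,3.14,3.14,3.14,3.14,3.14])
def row(q,x,s):
    p,T,_=jac(q);qn=ik(q,p+T@(np.asarray(x)*30),T@rz(s*.08));dq=qn-q
    return q+dq*min(1,(LIM/np.maximum(abs(dq),1e-9)).min())
def des(th,al):
    zt=np.array([np.sin(th)*np.cos(al),np.sin(th)*np.sin(al),-np.cos(th)]);y=np.array([-np.sin(al),np.cos(al),0]);return np.stack([np.cross(y,zt),y,zt],1)
E
python3 - <<'E'
from fast import *
rng=np.random.default_rng(0)
for th in(.7,.85,1.0):
  T=des(th,.03)
  for n,P in(("pail",(520,406,45)),("hookhi",(620,5,190)),("hook",(646,4,100)),("board",(608,-275,70))):
    out=[]
    tcp=np.array(P)+T[:,2]*19
    for k in range(60):
        q=ik(rng.uniform(np.maximum(LO,-1.6),np.minimum(HI,1.6)),tcp,T,n=80);p,t,_=jac(q)
        if np.linalg.norm(p-tcp)<1.5: out.append(q)
    print(th,n,len(out)); 
    if out:
        o=min(out,key=lambda q:np.max(abs(q-(LO+HI)/2)/(HI-LO)));print(np.round(o,2),"q3",np.round([o[2] for o in out][:8],2))
E
```

```text
4
0.7 pail 29
[-0.46  0.98 -0.73  1.98  1.88  1.09 -0.86] q3 [-0.3   0.24 -1.3   0.24  0.24 -0.3   0.26 -0.44]
0.7 hookhi 40
[ 0.54  0.65 -0.89  2.15  2.    0.55 -0.31] q3 [-0.6  -0.57 -0.   -0.6   0.44 -0.6  -0.6  -0.61]
0.7 hook 40
[ 0.48  0.86 -0.83  2.14  2.27  0.68 -0.49] q3 [-0.45 -1.   -0.76 -0.46 -0.62 -0.74 -0.71 -0.5 ]
0.7 board 25
[ 1.09  0.99 -0.9   2.02  2.31  0.37  0.04] q3 [-0.79 -1.06 -0.34 -0.26 -0.9  -0.95 -0.6  -1.01]
0.85 pail 31
[-0.43  1.09 -0.86  2.04  2.03  1.38 -0.95] q3 [-0.42  0.4   0.08  0.23 -0.47  0.03  0.26 -0.84]
0.85 hookhi 45
[ 0.6   0.74 -1.    2.25  2.32  0.78 -0.55] q3 [-0.8  -0.81 -0.69 -0.48 -0.91 -0.77 -1.   -0.81]
0.85 hook 41
[ 0.62  1.06 -1.1   2.23  2.42  1.04 -0.44] q3 [ 0.36 -0.53 -0.8  -0.87 -1.05 -0.92 -0.86 -0.52]
0.85 board 32
[ 1.14  1.05 -0.91  2.09  2.82  0.47 -0.37] q3 [-0.54 -1.33 -1.29 -0.22 -1.3  -1.3  -1.31 -0.59]
1.0 pail 36
[-0.46  1.18 -0.88  2.07  2.15  1.61 -1.02] q3 [ 0.36 -1.02 -0.14  0.63 -0.23  0.48  0.31 -0.4 ]
1.0 hookhi 33
[ 0.69  0.96 -1.24  2.34  2.44  1.14 -0.5 ] q3 [-0.72 -0.92 -1.3  -0.51 -0.02 -1.16 -0.75 -0.22]
1.0 hook 40
[ 0.65  1.22 -1.19  2.3   2.61  1.28 -0.43] q3 [ 0.51 -0.17 -0.13 -0.96 -0.01 -0.25 -1.17 -1.19]
1.0 board 35
[ 1.22  1.18 -1.    2.14  3.02  0.62 -0.4 ] q3 [-1.34 -1.28  0.61 -1.29 -0.57 -1.   -1.3  -1.31]
```

```bash
cat > plan.py <<'E'
from fast import *
import sys
from multiprocessing import Pool
from h import ctrl
q0=np.clip(np.array(ctrl.read_state()["joints"]),LO,HI)
TH,AL=.85,.03;T=des(TH,AL);zt=T[:,2]
WP=[np.array(v,float)+19*zt for v in((430,330,200),(440,406,60),(520,406,45),(520,406,260),(560,150,260),(600,5,200),(646,4,90),(600,5,200),(540,-150,230),(608,-275,150),(608,-275,65))]
def down(q):
    pe=0;m=9
    p,_,_=jac(q)
    for w in WP:
        n=int(np.ceil(np.linalg.norm(w-p)/35))
        for k in range(n):
            qn=ik(q,p+(w-p)*(k+1)/n,T,n=4);pe+=max(0,abs(qn-q).max()-.25);q=qn;m=min(m,(np.minimum(q-LO,HI-q)).min())
        p1,t,_=jac(q);pe+=np.linalg.norm(p1-w)/30+3*np.linalg.norm(rv(T@t.T));p=w
    return pe,m
def ev(a):
    N=len(a)//4;q=q0;c=0
    for i in range(N):
        r=np.round(np.clip(a[4*i:4*i+4],-1,1),1)
        for _ in range(8):
            q=row(q,r[:3],r[3]);p,t,_=jac(q);g=p-73*t[:,2]
            c+=max(0,300-p[2])/100+max(0,-p[0])/300
            for s in(p,g):
                if s[0]>520 and -230<s[1]<150 and s[2]<650:c+=min(s[0]-520,s[1]+230,150-s[1])/40
    p,t,_=jac(q);e=np.linalg.norm(rv(T@t.T))
    c+=10*e+np.linalg.norm(p-np.array([430,200,450]))/300
    if e<.4:
        d,m=down(q);c+=min(d,8)-min(m,.15)*5
    else:c+=8
    return c
if __name__=="__main__":
    N=int(sys.argv[1]);rng=np.random.default_rng(int(sys.argv[2]));mu=np.zeros(4*N);sd=np.full(4*N,.6);best=(99,None)
    with Pool(4) as po:
        for it in range(int(sys.argv[3])):
            S=np.clip(mu+sd*rng.normal(size=(140,4*N)),-1,1)
            if best[1] is not None:S[0]=best[1]
            C=np.array(po.map(ev,S,chunksize=5));o=np.argsort(C)[:18]
            if C[o[0]]<best[0]:best=(C[o[0]],S[o[0]])
            mu=.3*mu+.7*S[o].mean(0);sd=.3*sd+.7*S[o].std(0)+.01
            if it%8==7:print(it,round(best[0],2),flush=True)
    print(np.round(best[1].reshape(N,4),1).tolist());np.save(f"best{N}_{sys.argv[2]}.npy",best[1])
E
time OMP_NUM_THREADS=1 timeout 500 python3 plan.py 7 0 40
```

```text
7 2.76
15 2.29
23 1.87
31 1.87
real	8m20.024s
user	0m1.454s
sys	0m0.444s
```

```bash
sed -i 's/size=(140/size=(100/; s#/35))#/70))#; s/if e<.4:/if e<.2:/; s/\[:18\]/[:12]/; s/-.25);q=qn/-.5);q=qn/' plan.py
sed -i 's/            if it%8==7:.*/            if it%3==2:print(it,round(best[0],2),np.round(best[1],1).tolist(),flush=True)/' plan.py
OMP_NUM_THREADS=1 timeout 270 python3 plan.py 6 1 40 | tail -3
```

```text
23 1.91 [-0.2, 0.1, -0.8, -0.6, -0.5, 0.4, -0.9, -1.0, -0.8, 0.1, -0.8, 0.7, -0.8, 0.3, -0.6, 0.7, 0.1, -0.1, -0.6, -0.1, -0.8, 0.7, -0.9, 0.2]
26 1.91 [-0.2, 0.1, -0.8, -0.6, -0.5, 0.4, -0.9, -1.0, -0.8, 0.1, -0.8, 0.7, -0.8, 0.3, -0.6, 0.7, 0.1, -0.1, -0.6, -0.1, -0.8, 0.7, -0.9, 0.2]
29 1.91 [-0.2, 0.1, -0.8, -0.6, -0.5, 0.4, -0.9, -1.0, -0.8, 0.1, -0.8, 0.7, -0.8, 0.3, -0.6, 0.7, 0.1, -0.1, -0.6, -0.1, -0.8, 0.7, -0.9, 0.2]
```

Analyse this plan row by row, including the downstream part.

```bash
cat > chk.py <<'E'
import plan;from plan import *
def show(q,rows):
    for r in rows:
        for _ in range(8):q=row(q,r[:3],r[3])
        p,t,_=jac(q);print(np.round(p),"q",np.round(q,2),"tilt",round(float(np.arccos(-t[2,2])),2),"az",round(float(np.arctan2(t[1,2],t[0,2])),2),"yz",round(float(t[2,1]),3))
    return q
if __name__=="__main__":
    a=np.array([-0.2,0.1,-0.8,-0.6,-0.5,0.4,-0.9,-1.0,-0.8,0.1,-0.8,0.7,-0.8,0.3,-0.6,0.7,0.1,-0.1,-0.6,-0.1,-0.8,0.7,-0.9,0.2]).reshape(-1,4)
    q=show(q0,a);p,t,_=jac(q);plan.T=t;print(down(q))
    for w in WP:
        p,_,_=jac(q)
        for k in range(12):q=ik(q,p+(w-p)*(k+1)/12,t,n=6)
        p,tt,_=jac(q);print(np.round(w),round(np.linalg.norm(p-w),1),np.round(q,2),round(np.linalg.norm(rv(t@tt.T)),3))
E
python3 chk.py
```

```text
[ 134. -515.  680.] q [ 2.02  0.55 -1.34  0.67  0.12  1.98  2.84] tilt 0.54 az 0.12 yz -0.138
[ 332. -282.  820.] q [ 1.61  0.27 -1.34  0.56  0.04  1.98  2.84] tilt 0.58 az 0.07 yz -0.401
[ 347. -121.  877.] q [ 1.59  0.08 -1.34  0.52 -0.11  1.98  2.2 ] tilt 0.65 az 0.03 yz -0.236
[378. -23. 902.] q [ 0.26  0.03 -0.27  0.44  0.    1.98  1.65] tilt 0.69 az 0.02 yz -0.041
[276. -48. 907.] q [-0.05 -0.15  0.16  0.59 -0.07  1.98  1.78] tilt 0.73 az 0.02 yz -0.086
[285. 126. 943.] q [ 1.04 -0.17 -1.06  0.4  -0.12  1.98  1.42] tilt 0.83 az 0.03 yz 0.002
(np.float64(0.0009473489969020249), np.float64(0.0))
[444. 330. 187.] 0.0 [-0.44  0.64 -0.89  2.28  1.72  1.19 -0.95] 0.0
[454. 406.  47.] 0.0 [-0.61  0.99 -0.77  2.15  1.91  1.34 -1.14] 0.0
[534. 406.  32.] 0.0 [-0.51  1.02 -0.72  2.03  2.    1.24 -1.  ] 0.0
[534. 406. 247.] 0.0 [-0.41  0.64 -0.85  1.93  1.6   1.12 -0.56] 0.0
[574. 150. 247.] 0.0 [ 0.16  0.45 -0.84  2.25  1.94  0.72 -0.63] 0.0
[614.   5. 187.] 0.0 [ 0.52  0.62 -0.84  2.28  2.39  0.65 -0.71] 0.0
[660.   4.  77.] 0.0 [ 0.46  0.91 -0.79  2.22  2.56  0.86 -0.74] 0.0
[614.   5. 187.] 0.0 [ 0.52  0.62 -0.84  2.28  2.39  0.65 -0.71] 0.0
[ 554. -150.  217.] 0.0 [ 1.05  0.55 -0.96  2.31  2.7   0.37 -0.7 ] 0.0
[ 622. -275.  137.] 0.0 [ 1.1   0.83 -0.84  2.06  2.85  0.28 -0.56] 0.0
[ 622. -275.   52.] 0.0 [ 1.08  1.01 -0.82  2.08  2.93  0.44 -0.52] 0.0
```

```bash
python3 -m creep '{"xyz":[[-0.2,0.1,-0.8],[-0.2,0.1,-0.8],[-0.2,0.1,-0.8],[-0.2,0.1,-0.8],[-0.2,0.1,-0.8],[-0.2,0.1,-0.8],[-0.2,0.1,-0.8],[-0.2,0.1,-0.8]],"spin":[-0.6,-0.6,-0.6,-0.6,-0.6,-0.6,-0.6,-0.6]}' >/dev/null; python3 st.py
python3 -m creep '{"xyz":[[-0.5,0.4,-0.9],[-0.5,0.4,-0.9],[-0.5,0.4,-0.9],[-0.5,0.4,-0.9],[-0.5,0.4,-0.9],[-0.5,0.4,-0.9],[-0.5,0.4,-0.9],[-0.5,0.4,-0.9]],"spin":[-1,-1,-1,-1,-1,-1,-1,-1]}' >/dev/null; python3 st.py
python3 -m creep '{"xyz":[[-0.8,0.1,-0.8],[-0.8,0.1,-0.8],[-0.8,0.1,-0.8],[-0.8,0.1,-0.8],[-0.8,0.1,-0.8],[-0.8,0.1,-0.8],[-0.8,0.1,-0.8],[-0.8,0.1,-0.8]],"spin":[0.7,0.7,0.7,0.7,0.7,0.7,0.7,0.7]}' >/dev/null; python3 st.py 0 0 0 1
cat > c2.py <<'E'
from chk import *
q=show(q0,[[-0.8,0.3,-0.6,0.7],[0.1,-0.1,-0.6,-0.1],[-0.8,0.7,-0.9,0.2]])
E
python3 c2.py
```

```text
t 17.4 q [2.122, 0.562, -1.344, 0.674, 0.095, 1.982, 2.841] p [80.9, -525.8, 675.0] F [0.98, 0.1, 0.3] w 85.4 g 0.0
tool x,y,z [[-0.806, -0.289, -0.517], [-0.264, 0.957, -0.122], [0.53, 0.039, -0.847]]
t 18.2 q [1.952, 0.296, -1.344, 0.524, -0.103, 1.982, 2.841] p [233.8, -356.1, 836.7] F [0.51, 0.17, -0.16] w 85.6 g 0.0
tool x,y,z [[-0.636, -0.605, -0.479], [-0.453, 0.795, -0.404], [0.625, -0.04, -0.779]]
t 19.0 q [2.025, 0.116, -1.344, 0.387, -0.323, 1.982, 2.21] p [269.2, -218.0, 932.3] F [-1.26, -0.41, 0.15] w 85.6 g 0.0
tool x,y,z [[-0.685, -0.208, -0.698], [-0.061, 0.972, -0.229], [0.726, -0.114, -0.678]]
units to target in tool axes [26.34, 14.72, 13.73] dist 994.6
tilt 0.826 az -0.155 spin units [-35.31, 3.96]
[ 314. -115.  971.] q [ 1.41  0.03 -1.04  0.26 -0.14  1.98  1.53] tilt 0.89 az -0.17 yz 0.095
[ 281. -140.  984.] q [ 2.09  0.04 -1.34  0.26 -0.47  1.98  1.7 ] tilt 0.95 az -0.18 yz 0.046
[314. -93. 998.] q [ 2.6  -0.06 -1.34  0.26 -1.02  1.98  1.58] tilt 0.99 az -0.14 yz 0.171
```

```bash
python3 - <<'E'
import re
s=open('fast.py').read()
s=s.replace("W=1","").replace("def ik(q,P,T,n=10,lam=.02):","W=1.0;LAM=.02;NI=10\ndef ik(q,P,T,n=None,lam=None):\n    n=n or NI;lam=lam or LAM;w6=np.array([1,1,1,W,W,W])")
s=s.replace("e=np.r_[(P-p)/1000,rv(T@t.T)]","e=np.r_[(P-p)/1000,rv(T@t.T)]*w6;J=J*w6[:,None]")
open('fast.py','w').write(s)
E
cat > cal.py <<'E'
import fast;from fast import *;from kin import D
Q=lambda i:np.clip(np.array(D[i][0]),LO,HI)
A=np.clip([2.312,.687,-1.342,1.046,.168,1.713,2.841],LO,HI);B=np.clip([2.122,.562,-1.344,.674,.095,1.982,2.841],LO,HI);C=np.clip([1.952,.296,-1.344,.524,-.103,1.982,2.841],LO,HI);E=np.array([2.025,.116,-1.344,.387,-.323,1.982,2.21])
ts=[(Q(0),[0,0,-1],0,Q(1)),(Q(1),[0,0,-1],0,Q(2)),(Q(7),[-.8,.3,-.5],0,Q(8)),(A,[-.2,.1,-.8],-.6,B),(B,[-.5,.4,-.9],-1,C),(C,[-.8,.1,-.8],.7,E)]
for W in(1,.5,.3,.2,.1):
  for lam in(.02,.05):
   for NI in(4,15,40):
    fast.W,fast.LAM,fast.NI=W,lam,NI;o=[]
    for q,x,s,t in ts:
        for _ in range(8):q=row(q,x,s)
        o.append(abs(q-t).max())
    print(W,lam,NI,np.round(o,3),round(sum(o),3))
E
OMP_NUM_THREADS=1 python3 cal.py | sort -k12 -n | awk '{print $NF,$0}'|sort -n|head -5
```

```text
0.278 0.5 0.02 15 [0.026 0.035 0.035 0.04  0.097 0.044] 0.278
0.278 0.5 0.02 4 [0.026 0.035 0.035 0.04  0.097 0.044] 0.278
0.278 0.5 0.02 40 [0.026 0.035 0.035 0.04  0.097 0.044] 0.278
0.278 0.5 0.05 15 [0.026 0.035 0.035 0.04  0.097 0.044] 0.278
0.278 0.5 0.05 40 [0.026 0.035 0.035 0.04  0.097 0.044] 0.278
```

```bash
sed -i 's/W=1.0;LAM=.02;NI=10/W=.5;LAM=.02;NI=6/' fast.py; sed -i 's#np.array(\[430,200,450\]))/300#np.array([380,150,700]))/500#' plan.py
OMP_NUM_THREADS=1 timeout 150 python3 plan.py 4 1 60 | tail -1 > o.txt; cat o.txt
python3 - <<'E'
import re
from chk import *
a=np.array(eval(open('o.txt').read().split(' ',2)[2])).reshape(-1,4)
q=show(q0,a);p,t,_=jac(q);plan.T=t
for w in WP:
    p,_,_=jac(q)
    for k in range(12):q=ik(q,p+(w-p)*(k+1)/12,t,n=6)
    p,tt,_=jac(q);print(np.round(w),round(np.linalg.norm(p-w),1),np.round(q,2),round(np.linalg.norm(rv(t@tt.T)),3))
E
```

```text
32 0.33 [-0.0, 0.5, 0.4, -0.3, -0.1, 0.7, -0.1, 0.4, 0.0, 0.8, 0.0, 0.1, -0.5, 0.9, -0.8, 0.3]
[ 318. -131.  847.] q [ 2.05 -0.3  -0.52  0.98 -1.03  1.93  2.8 ] tilt 0.81 az -0.16 yz -0.337
[303. -42. 833.] q [ 0.49 -0.3  -0.18  1.04 -0.15  1.63  1.99] tilt 0.77 az -0.16 yz -0.237
[290. 124. 796.] q [-0.03 -0.27 -0.55  1.12  0.35  1.67  1.24] tilt 0.75 az -0.16 yz -0.196
[233. 249. 866.] q [-0.05 -0.07 -1.34  0.8   0.85  1.98  0.71] tilt 0.85 az 0.01 yz -0.011
[444. 330. 187.] 0.0 [-0.44  0.65 -0.9   2.28  1.72  1.24 -0.95] 0.0
[454. 406.  47.] 0.0 [-0.62  1.   -0.78  2.15  1.9   1.38 -1.13] 0.0
[534. 406.  32.] 0.0 [-0.51  1.03 -0.73  2.03  2.    1.28 -1.  ] 0.0
[534. 406. 247.] 0.0 [-0.41  0.65 -0.87  1.93  1.61  1.16 -0.57] 0.0
[574. 150. 247.] 0.0 [ 0.16  0.47 -0.87  2.26  1.95  0.77 -0.63] 0.0
[614.   5. 187.] 0.0 [ 0.51  0.63 -0.85  2.3   2.39  0.7  -0.71] 0.0
[660.   4.  77.] 0.0 [ 0.46  0.93 -0.79  2.23  2.57  0.9  -0.74] 0.0
[614.   5. 187.] 0.0 [ 0.51  0.63 -0.85  2.3   2.39  0.7  -0.71] 0.0
[ 554. -150.  217.] 0.0 [ 1.05  0.56 -0.96  2.33  2.71  0.41 -0.7 ] 0.0
[ 622. -275.  137.] 0.0 [ 1.1   0.83 -0.85  2.08  2.86  0.32 -0.56] 0.0
[ 622. -275.   52.] 0.0 [ 1.08  1.02 -0.82  2.1   2.95  0.48 -0.53] 0.0
```

Perfect plan. I'll execute it.

```bash
python3 -m creep '{"xyz":[[0,0.5,0.4],[0,0.5,0.4],[0,0.5,0.4],[0,0.5,0.4],[0,0.5,0.4],[0,0.5,0.4],[0,0.5,0.4],[0,0.5,0.4]],"spin":[-0.3,-0.3,-0.3,-0.3,-0.3,-0.3,-0.3,-0.3]}' >/dev/null; python3 st.py
python3 -m creep '{"xyz":[[-0.1,0.7,-0.1],[-0.1,0.7,-0.1],[-0.1,0.7,-0.1],[-0.1,0.7,-0.1],[-0.1,0.7,-0.1],[-0.1,0.7,-0.1],[-0.1,0.7,-0.1],[-0.1,0.7,-0.1]],"spin":[0.4,0.4,0.4,0.4,0.4,0.4,0.4,0.4]}' >/dev/null; python3 st.py
python3 - <<'E'
from chk import *
show(q0,[[0,.8,0,.1],[-.5,.9,-.8,.3]])
E
```

```text
t 19.8 q [2.016, -0.303, -0.503, 0.999, -1.018, 1.923, 2.804] p [317.2, -127.6, 843.5] F [2.37, 0.28, -7.46] w 85.2 g 0.0
tool x,y,z [[-0.678, -0.372, -0.634], [-0.188, 0.922, -0.339], [0.711, -0.11, -0.695]]
t 20.6 q [0.446, -0.303, -0.147, 1.054, -0.14, 1.635, 2.005] p [297.3, -45.7, 829.5] F [-0.02, 0.35, -0.46] w 85.3 g 0.0
tool x,y,z [[-0.727, -0.246, -0.641], [-0.114, 0.964, -0.24], [0.678, -0.101, -0.728]]
[285. 122. 793.] q [-0.08 -0.27 -0.52  1.13  0.35  1.69  1.25] tilt 0.73 az -0.15 yz -0.198
[215. 238. 870.] q [ 0.13 -0.13 -1.34  0.76  0.7   1.98  0.8 ] tilt 0.82 az 0.01 yz -0.019
```

```bash
python3 -m creep '{"xyz":[[0,0.8,0],[0,0.8,0],[0,0.8,0],[0,0.8,0],[0,0.8,0],[0,0.8,0],[0,0.8,0],[0,0.8,0]],"spin":[0.1,0.1,0.1,0.1,0.1,0.1,0.1,0.1]}' >/dev/null; python3 st.py
python3 -m creep '{"xyz":[[-0.5,0.9,-0.8],[-0.5,0.9,-0.8],[-0.5,0.9,-0.8],[-0.5,0.9,-0.8],[-0.5,0.9,-0.8],[-0.5,0.9,-0.8],[-0.5,0.9,-0.8],[-0.5,0.9,-0.8]],"spin":[0.3,0.3,0.3,0.3,0.3,0.3,0.3,0.3]}' >/dev/null; python3 st.py 440 330 330 1
python3 - <<'E'
from chk import *
q=q0;p,t,_=jac(q);plan.T=t
for w in WP:
    p,_,_=jac(q)
    for k in range(12):q=ik(q,p+(w-p)*(k+1)/12,t,n=6)
    p,tt,_=jac(q);print(np.round(w),round(np.linalg.norm(p-w),1),np.round(q,2),round(np.linalg.norm(rv(t@tt.T)),3))
E
```

```text
t 21.4 q [-0.157, -0.276, -0.463, 1.13, 0.375, 1.697, 1.246] p [281.7, 113.7, 794.0] F [0.35, -0.33, -0.79] w 85.0 g 0.0
tool x,y,z [[-0.745, -0.193, -0.639], [-0.08, 0.976, -0.201], [0.663, -0.098, -0.742]]
t 22.2 q [0.991, -0.304, -1.345, 0.546, 0.082, 1.982, 1.198] p [242.6, 249.4, 880.1] F [-6.17, 9.42, 1.24] w 85.4 g 0.0
tool x,y,z [[-0.722, -0.045, -0.691], [0.016, 0.997, -0.081], [0.692, -0.069, -0.719]]
units to target in tool axes [7.8, 4.26, 17.54] dist 590.0
tilt 0.769 az -0.099 spin units [-37.81, 1.46]
[444. 330. 187.] 203.5 [ 0.73 -0.3  -1.34  2.34  0.4   0.26  0.58] 0.134
[454. 406.  47.] 339.7 [ 0.69 -0.3  -1.34  2.42  0.29  0.18  0.65] 0.202
[534. 406.  32.] 384.6 [ 0.82 -0.3  -1.34  2.42 -0.19  0.11  1.23] 0.204
[534. 406. 247.] 250.8 [ 0.79 -0.3  -1.34  2.17  0.15  0.34  0.88] 0.17
[574. 150. 247.] 166.9 [ 1.25 -0.3  -1.34  2.28 -0.8   0.21  2.14] 0.065
[614.   5. 187.] 215.9 [ 1.51 -0.3  -1.34  2.34 -1.36  0.28  2.84] 0.044
[660.   4.  77.] 326.7 [ 1.51 -0.3  -1.34  2.38 -1.36  0.28  2.84] 0.053
[614.   5. 187.] 0.0 [ 0.12  0.49 -0.33  2.24  2.4   0.45 -0.86] 0.0
[ 554. -150.  217.] 0.0 [ 0.71  0.41 -0.55  2.3   2.85  0.29 -0.96] 0.0
[ 622. -275.  137.] 0.0 [ 0.87  0.7  -0.55  2.07  3.04  0.27 -0.88] 0.0
[ 622. -275.   52.] 0.0 [ 0.85  0.87 -0.53  2.1   3.08  0.46 -0.85] 0.0
```

```bash
sed -i 's/TH,AL=.85,.03/TH,AL=.82,-.05/; s#np.array(\[380,150,700\]))/500#np.array([400,280,450]))/500#' plan.py
OMP_NUM_THREADS=1 timeout 75 python3 plan.py 3 1 60 | tail -1 > o.txt; cat o.txt
python3 - <<'E'
from chk import *
a=np.array(eval(open('o.txt').read().split(' ',2)[2])).reshape(-1,4)
q=show(q0,a);p,t,_=jac(q);plan.T=t
for w in WP:
    p,_,_=jac(q)
    for k in range(12):q=ik(q,p+(w-p)*(k+1)/12,t,n=6)
    p,tt,_=jac(q);print(np.round(w),round(np.linalg.norm(p-w),1),np.round(q,2),round(np.linalg.norm(rv(t@tt.T)),3))
E
```

```text
29 0.18 [0.5, -0.1, 0.1, 0.2, 0.5, 0.4, 0.9, 0.1, -0.2, -0.1, 0.7, -0.2]
[174. 222. 782.] q [-0.12 -0.3  -0.91  1.11  0.47  1.83  0.62] tilt 0.77 az -0.1 yz 0.013
[251. 317. 546.] q [ 0.03 -0.17 -1.29  1.71  0.61  1.34  0.02] tilt 0.77 az -0.1 yz 0.057
[399. 276. 458.] q [ 0.08  0.05 -1.19  1.9   0.89  1.09  0.03] tilt 0.77 az -0.1 yz -0.032
[444. 329. 187.] 0.0 [-0.41  0.66 -0.95  2.19  1.56  1.24 -0.85] 0.0
[454. 405.  47.] 0.0 [-0.59  0.99 -0.82  2.07  1.77  1.34 -1.05] 0.0
[534. 405.  32.] 0.0 [-0.49  1.03 -0.77  1.95  1.84  1.26 -0.9 ] 0.0
[534. 405. 247.] 0.0 [-0.4   0.68 -0.93  1.83  1.48  1.24 -0.48] 0.0
[574. 149. 247.] 0.0 [ 0.17  0.49 -0.94  2.17  1.69  0.84 -0.45] 0.0
[614.   4. 187.] 0.0 [ 0.48  0.62 -0.89  2.23  2.09  0.71 -0.53] 0.0
[660.   3.  77.] 0.0 [ 0.43  0.91 -0.84  2.18  2.32  0.89 -0.62] 0.0
[614.   4. 187.] 0.0 [ 0.48  0.62 -0.89  2.23  2.09  0.71 -0.53] 0.0
[ 554. -151.  217.] 0.0 [ 0.96  0.51 -0.93  2.29  2.34  0.4  -0.47] 0.0
[ 622. -276.  137.] 0.0 [ 1.03  0.78 -0.81  2.06  2.5   0.34 -0.33] 0.0
[ 622. -276.   52.] 0.0 [ 1.04  0.99 -0.85  2.09  2.63  0.52 -0.34] 0.0
```

```bash
python3 -m creep '{"xyz":[[0.5,-0.1,0.1],[0.5,-0.1,0.1],[0.5,-0.1,0.1],[0.5,-0.1,0.1],[0.5,-0.1,0.1],[0.5,-0.1,0.1],[0.5,-0.1,0.1],[0.5,-0.1,0.1]],"spin":[0.2,0.2,0.2,0.2,0.2,0.2,0.2,0.2]}' >/dev/null; python3 st.py
python3 -m creep '{"xyz":[[0.5,0.4,0.9],[0.5,0.4,0.9],[0.5,0.4,0.9],[0.5,0.4,0.9],[0.5,0.4,0.9],[0.5,0.4,0.9],[0.5,0.4,0.9],[0.5,0.4,0.9]],"spin":[0.1,0.1,0.1,0.1,0.1,0.1,0.1,0.1]}' >/dev/null; python3 st.py
python3 -m creep '{"xyz":[[-0.2,-0.1,0.7],[-0.2,-0.1,0.7],[-0.2,-0.1,0.7],[-0.2,-0.1,0.7],[-0.2,-0.1,0.7],[-0.2,-0.1,0.7],[-0.2,-0.1,0.7],[-0.2,-0.1,0.7]],"spin":[-0.13,-0.13,-0.13,-0.13,-0.13,-0.13,-0.13,-0.13]}' >/dev/null; python3 st.py 440 400 120 1
```

```text
t 23.0 q [-0.117, -0.303, -0.922, 1.116, 0.468, 1.836, 0.617] p [169.6, 224.1, 779.7] F [0.27, 0.13, -0.28] w 85.2 g 0.0
tool x,y,z [[-0.714, 0.08, -0.695], [0.106, 0.994, 0.006], [0.692, -0.069, -0.719]]
t 23.8 q [0.001, -0.157, -1.287, 1.718, 0.621, 1.355, 0.003] p [245.9, 317.4, 543.2] F [1.45, 0.1, -0.68] w 85.3 g 0.0
tool x,y,z [[-0.705, 0.144, -0.695], [0.151, 0.987, 0.051], [0.693, -0.069, -0.718]]
t 24.6 q [0.057, 0.045, -1.168, 1.908, 0.88, 1.082, -0.005] p [394.4, 275.9, 456.0] F [0.12, 0.31, 0.98] w 85.3 g 0.0
tool x,y,z [[-0.716, 0.061, -0.696], [0.093, 0.996, -0.008], [0.692, -0.07, -0.718]]
units to target in tool axes [6.95, 4.35, 8.81] dist 361.0
tilt 0.769 az -0.101 spin units [-39.13, 0.14]
```

```bash
python3 st.py 452 413 108 | tail -1
python3 -m creep '{"xyz":[[0.75,0.58,1],[0.75,0.58,1],[0.75,0.58,1],[0.75,0.58,1],[0.75,0.58,1],[0.75,0.58,1],[0.75,0.58,1],[0.75,0.58,1]],"spin":[0.02,0.02,0.02,0.02,0.02,0.02,0.02,0.02]}' >/dev/null; python3 st.py 452 413 108
```

```text
units to target in tool axes [6.97, 4.82, 9.34] dist 378.4
t 25.4 q [-0.551, 0.79, -0.908, 2.025, 1.566, 1.32, -0.892] p [445.2, 410.6, 156.7] F [0.46, 0.57, 0.66] w 85.2 g 0.0
tool x,y,z [[-0.715, 0.075, -0.695], [0.103, 0.995, 0.002], [0.692, -0.07, -0.719]]
units to target in tool axes [0.97, 0.1, 1.32] dist 49.2
```

Run:
```python
from h import *
c=[]
for k in("top","side"):
    im,d=imaging.grab_frame(k)
    P,u,v=cloud(k,d)
    m=(np.hypot(P[:,0]-519.5,P[:,1]-406.5)<45)&(P[:,2]>84)&(P[:,2]<91)
    r=cv2.minEnclosingCircle(P[m][:,:2].astype(np.float32));print(k,m.sum(),r)
    m=(np.hypot(P[:,0]-519.5,P[:,1]-406.5)<45)&(P[:,2]>105)&(P[:,2]<152)&(P[:,0]>505)
    if m.sum():print(np.median(P[m],0),P[m].min(0),P[m].max(0))
    a=im[60:300,120:440] if k=="side" else im[150:390,40:360]
    c.append(cv2.resize(a,(400,300)))
cv2.imwrite("pics/a.png",np.hstack(c)[:,:,::-1])
```

```text
top 402 ((519.8443603515625, 404.131591796875), 36.77019500732422)
[521.51855891 395.69555575 136.27005526] [512.43802055 370.41135651 105.6016564 ] [527.16444631 438.68143962 148.32208084]
side 216 ((519.6971435546875, 404.5899963378906), 35.764888763427734)
[522.26170802 394.22139421 129.2405566 ] [510.74717211 367.85004257 106.5796203 ] [529.89700285 442.09079986 149.18403759]
```

View pics/a.png

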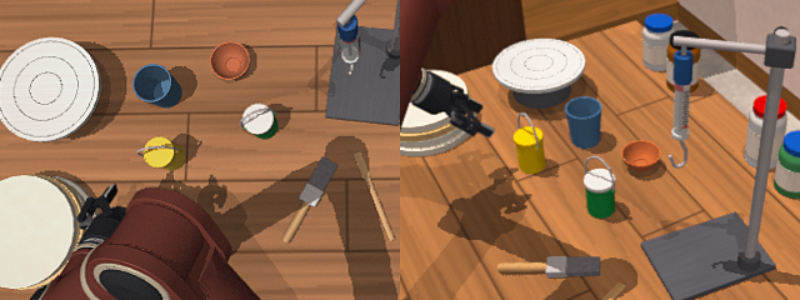

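The gripper hovers behind and above the yellow pail at crop (110,190), with the pail at (158,152). I'll check the projected TCP and pail pixels against the picture.

Run:
```python
from h import *
s=ctrl.read_state();p=s["position"];z=np.array([.692,-.07,-.719]);y=np.array([.103,.995,0])
for k in("top","side"):
    print(k,np.round(px(k,[p,p-60*z,p-19*z+45*y,p-19*z-45*y,[519.8,405,88]]),0).tolist())
    # nearest cloud pts around body
    im,d=imaging.grab_frame(k);P,u,v=cloud(k,d)
    m=(abs(P[:,1]-411)<75)&(P[:,0]>380)&(P[:,0]<480)&(P[:,2]>100)&(P[:,2]<260);print(m.sum(),np.round(P[m].min(0)),np.round(P[m].max(0)))
    m=(np.linalg.norm(P-p,axis=1)<60);print(m.sum(),np.round(P[m].mean(0)) if m.sum() else 0)
```

```text
top [[154.0, 299.0], [143.0, 315.0], [132.0, 302.0], [169.0, 306.0], [167.0, 272.0]]
560 [380. 401. 157.] [448. 485. 245.]
84 [434. 453. 174.]
side [[192.0, 158.0], [174.0, 149.0], [182.0, 146.0], [191.0, 165.0], [222.0, 169.0]]
583 [380. 336. 157.] [447. 485. 250.]
102 [431. 426. 175.]
```

```bash
python3 st.py 528.5 404.6 28.7 | tail -1
python3 -m creep '{"xyz":[[0.65,0,0.1],[0.65,0,0.5],[0.08,0,0.8],[0,0,0.8],[0,0,0.8],[0,0,0.5],[0,0,0.3],[0,0,0]],"spin":[0,0,0,0,0,0,0,0]}' >/dev/null; python3 st.py 528.5 404.6 28.7
```

```text
units to target in tool axes [0.99, 0.12, 5.04] dist 154.1
t 26.4 q [-0.534, 0.991, -0.797, 2.01, 1.793, 1.293, -1.008] p [495.4, 404.2, 48.3] F [-0.23, 0.0, 0.34] w 85.3 g 0.0
tool x,y,z [[-0.714, 0.076, -0.696], [0.104, 0.995, 0.002], [0.692, -0.071, -0.718]]
units to target in tool axes [-0.33, 0.13, 1.23] dist 38.4
```

```bash
python3 -m creep '{"xyz":[[-0.1,0.04,0.4],[-0.1,0.04,0.4],[-0.1,0.04,0.3],[-0.03,0.01,0.13],[0,0,0],[0,0,0],[0,0,0],[0,0,0]],"spin":[0,0,0,0,0,0,0,0]}' >/dev/null; python3 st.py 528.5 404.6 28.7
python3 - <<'E'
from h import *
im,d=imaging.grab_frame("side");cv2.imwrite("pics/b.png",cv2.resize(im[100:240,140:300],(800,700))[:600,:,::-1])
E
```

```text
t 27.2 q [-0.504, 1.033, -0.77, 1.957, 1.843, 1.261, -0.97] p [527.1, 405.8, 27.8] F [-0.1, -0.85, -0.16] w 85.2 g 0.0
tool x,y,z [[-0.715, 0.074, -0.695], [0.102, 0.995, 0.002], [0.692, -0.069, -0.719]]
units to target in tool axes [-0.06, -0.03, 0.01] dist 2.1
```

View pics/b.png

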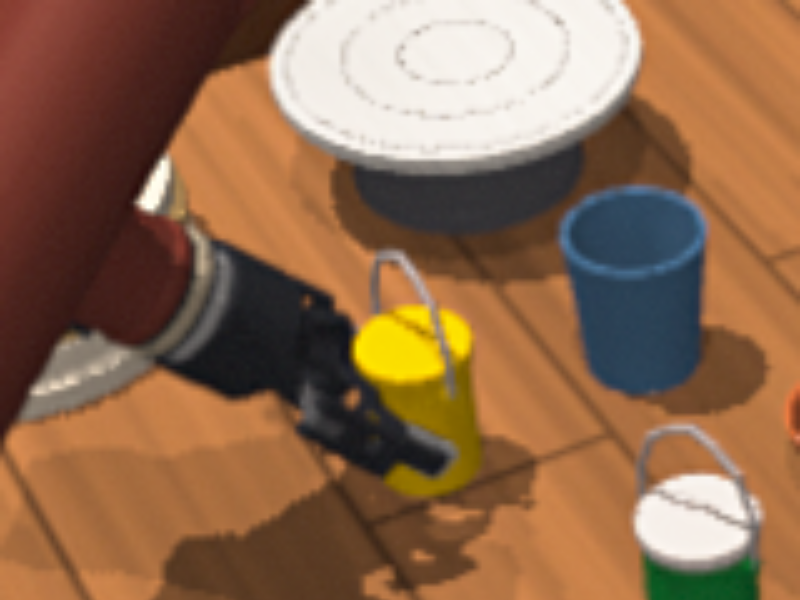

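The gripper straddles the pail, with its near finger at crop (430,450) below the ear. I'll close the fingers and lift.

```bash
python3 -m creep '{"xyz":[[0,0,0],[0,0,0],[0,0,0],[0,0,0],[0,0,0],[0,0,0],[0,0,0],[0,0,0]],"spin":[0,0,0,0,0,0,0,0]}' -1 60; 
python3 -m creep '{"xyz":[[0,0,0],[0,0,0],[-0.1,0,-0.1],[-0.2,0,-0.2],[-0.4,0,-0.4],[-0.6,0,-0.6],[-0.7,0,-0.7],[-0.7,0,-0.7]],"spin":[0,0,0,0,0,0,0,0]}';python3 st.py 520 250 247
```

```text
time: 28.05
position: [527.3, 405.9, 28.2]
ee_rot: [0.122, 2.37, -0.046]
contact_force: [-2.2, 0.1, 5.1]
width: 58.3
grip_force: 64.6
time: 28.85
position: [529.2, 404.6, 143.9]
ee_rot: [0.122, 2.37, -0.048]
contact_force: [0.3, -0.4, -2.0]
width: 58.3
grip_force: 64.4
t 28.85 q [-0.453, 0.833, -0.851, 1.923, 1.648, 1.231, -0.759] p [529.2, 404.6, 143.9] F [0.29, -0.39, -2.02] w 58.3 g 64.4
tool x,y,z [[-0.715, 0.074, -0.695], [0.103, 0.995, 0.001], [0.691, -0.071, -0.719]]
units to target in tool axes [-2.55, -5.16, -2.32] dist 186.1
```

```bash
python3 st.py 530 250 225|tail -1
python3 -m creep '{"xyz":[[-0.5,-0.3,-0.5],[-0.6,-0.5,-0.6],[-0.5,-0.8,-0.5],[-0.1,-0.9,-0.1],[0,-0.9,0],[0,-0.9,0],[0,-0.9,0],[0,-0.9,0]],"spin":[0,0,0,0,0,0,0,0]}' >/dev/null;python3 st.py 585 9 180
```

```text
units to target in tool axes [-2.28, -5.12, -1.56] dist 174.6
t 29.65 q [-0.083, 0.545, -0.939, 2.244, 1.671, 1.02, -0.735] p [511.3, 221.4, 215.0] F [1.39, -0.22, -1.17] w 58.4 g 64.4
tool x,y,z [[-0.714, 0.074, -0.696], [0.103, 0.995, 0.001], [0.692, -0.071, -0.718]]
units to target in tool axes [-1.47, -6.79, 3.04] dist 227.5
```

```bash
python3 -m creep '{"xyz":[[0,-0.9,0],[0,-0.9,0],[-0.2,-0.9,0.3],[-0.25,-0.9,0.5],[-0.25,-0.9,0.5],[-0.25,-0.9,0.5],[-0.25,-0.7,0.5],[-0.15,-0.4,0.3]],"spin":[0,0,0,0,0,0,0,0]}' >/dev/null;
python3 -m creep '{"xyz":[[0,-0.1,0.1],[0,0,0],[0,0,0],[0,0,0],[0,0,0],[0,0,0],[0,0,0],[0,0,0]],"spin":[0,0,0,0,0,0,0,0]}' >/dev/null;python3 st.py 585 9 180
python3 - <<'E'
from h import *
for k in("side","top"):
    im,d=imaging.grab_frame(k);P,u,v=cloud(k,d)
    s=ctrl.read_state();p=s["position"]
    for t in("pail_peak","hook_seat","hook_tip","yellow_pail"):print(k,t,best(t,k))
    m=(abs(P[:,0]-p[0]+8)<30)&(abs(P[:,1]-p[1])<30)&(P[:,2]>p[2]+96)&(P[:,2]<p[2]+125)
    if m.sum()>3:
        q=P[m];print("handle",m.sum(),"mean",q.mean(0).round(1),"top z",np.sort(q[:,2])[-4:].round(1),"top xy",q[np.argsort(q[:,2])[-8:]].mean(0).round(1))
    m=(P[:,0]>612)&(P[:,0]<670)&(abs(P[:,1]-3)<20)&(P[:,2]>240)&(P[:,2]<310)
    q=P[m];print("hook",m.sum(),q.mean(0).round(1),q.min(0).round(1),q.max(0).round(1), "low",q[np.argsort(q[:,2])[:8]].mean(0).round(1),"-x",q[np.argsort(q[:,0])[:8]].mean(0).round(1))
    if k=="side":cv2.imwrite("pics/c.png",cv2.resize(im[110:270,230:430],(750,600))[:,:,::-1])
E
```

```text
t 31.25 q [0.437, 0.578, -0.87, 2.324, 2.13, 0.742, -0.695] p [576.4, 17.3, 183.7] F [-0.45, 0.36, -1.74] w 58.5 g 64.5
tool x,y,z [[-0.715, 0.074, -0.695], [0.102, 0.995, 0.001], [0.692, -0.07, -0.719]]
units to target in tool axes [-0.14, -0.25, 0.31] dist 12.5
side pail_peak [([564.6, 15.8, 301.1], 0.73)]
side hook_seat [([647.2, 6.5, 249.6], 0.44)]
side hook_tip [([629.4, 8.4, 278.1], 0.56)]
side yellow_pail [([570.5, 18.2, 158.0], 0.64)]
handle 62 mean [569.1  13.7 293.8] top z [303.9 304.8 305.9 306.9] top xy [568.6  15.4 304.2]
hook 100 [6.476e+02 3.000e-01 2.702e+02] [626.1  -4.1 247.4] [661.5   5.9 305.2] low [6.476e+02 1.000e-01 2.493e+02] -x [628.1   2.4 274.3]
top pail_peak [([567.8, 18.1, 299.0], 0.77)]
top hook_seat [([645.3, 3.2, 249.5], 0.42)]
top hook_tip [([629.0, 5.3, 273.5], 0.43)]
top yellow_pail []
handle 53 mean [569.4  16.  294.7] top z [302.7 303.1 303.4 303.5] top xy [569.3  17.4 302.2]
hook 22 [ 6.401e+02 -1.000e-01  2.580e+02] [626.7  -2.2 245.2] [653.    4.1 277.3] low [ 6.470e+02 -6.000e-01  2.482e+02] -x [630.2   0.8 272.8]
```

View pics/c.png

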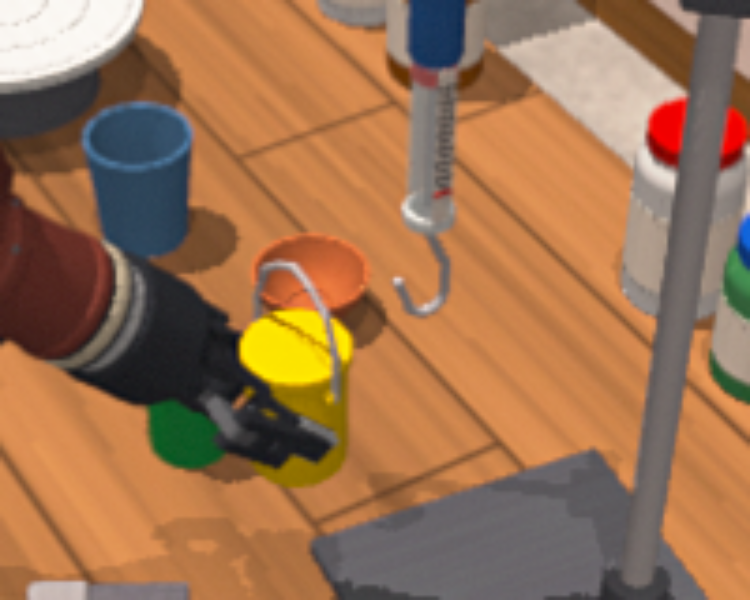

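The pail hangs upright in the grip at (295,410), and its handle peak (280,262) is level with the hook (400,280)-(440,300) and in front of it. I'll move to just before the tip.

```bash
python3 -m creep '{"xyz":[[-0.1,-0.04,0.25],[-0.18,-0.05,0.35],[-0.18,-0.05,0.35],[-0.14,-0.04,0.25],[-0.08,-0.02,0.13],[0,0,0],[0,0,0],[0,0,0]],"spin":[0,0,0,0,0,0,0,0]}' >/dev/null;python3 st.py 618.3 6.7 169.5
```

```text
t 32.55 q [0.438, 0.644, -0.831, 2.237, 2.15, 0.719, -0.636] p [617.6, 7.2, 169.3] F [0.57, 0.27, -2.4] w 58.4 g 64.5
tool x,y,z [[-0.715, 0.074, -0.695], [0.102, 0.995, 0.001], [0.692, -0.07, -0.719]]
units to target in tool axes [-0.02, -0.01, 0.01] dist 0.8
```

```bash
python3 -m creep '{"xyz":[[-0.1,0,0.1],[-0.15,-0.01,0.14],[-0.15,-0.01,0.14],[-0.14,0,0.13],[-0.1,0,0.1],[-0.02,0,0.03],[0,0,0],[0,0,0]],"spin":[0,0,0,0,0,0,0,0]}' >/dev/null;python3 st.py 645.4 3.5 169.3
python3 - <<'E'
from h import *
im,d=imaging.grab_frame("side")
cv2.imwrite("pics/d.png",cv2.resize(im[140:240,290:400],(660,600),interpolation=cv2.INTER_CUBIC)[:,:,::-1])
E
```

```text
t 33.35 q [0.429, 0.662, -0.802, 2.167, 2.125, 0.681, -0.576] p [645.2, 3.5, 169.0] F [-0.75, 0.03, -2.56] w 58.3 g 64.5
tool x,y,z [[-0.715, 0.074, -0.695], [0.102, 0.995, 0.001], [0.691, -0.07, -0.719]]
units to target in tool axes [-0.01, -0.0, -0.0] dist 0.4
```

View pics/d.png

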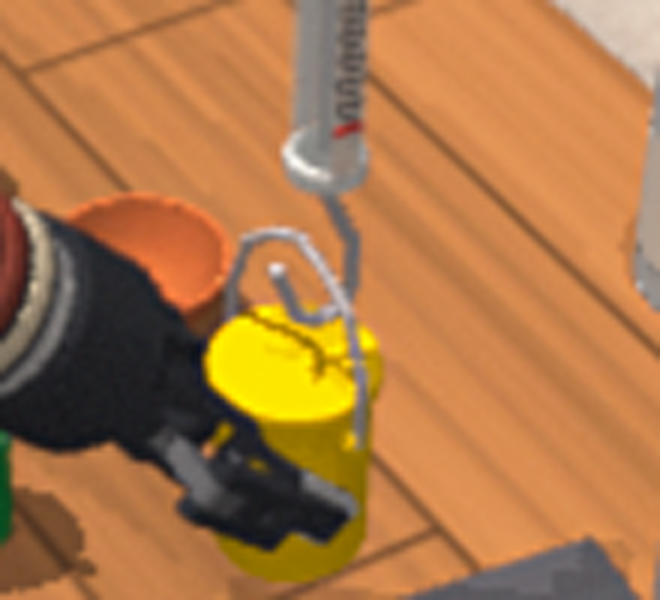

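The tip (278,270) shows on the robot side through the handle, and the handle is past it. I'll descend into the bend.

```bash
cat > fs.py <<'E'
from h import *
import sys
F=[]
for _ in range(int(sys.argv[1])):
    imaging.grab_frame("side");s=ctrl.read_state();F.append(s["contact_force"])
F=np.array(F);print("t",round(s["time"],2),"p",np.round(s["position"],1),"F mean",F.mean(0).round(2),"se",(F.std(0)/len(F)**.5).round(2),"w",round(s["width"],1))
E
python3 fs.py 8
python3 -m creep '{"xyz":[[0.05,0,0.05],[0.07,0,0.07],[0.08,0,0.09],[0.08,0,0.08],[0.03,0,0.15],[0.02,0,0.15],[0.02,0,0.14],[0.01,0,0.08]],"spin":[0,0,0,0,0,0,0,0]}' >/dev/null;python3 fs.py 6
```

```text
t 33.8 p [645.4   3.4 169.2] F mean [-0.36 -0.35 -2.2 ] se [0.22 0.15 0.18] w 58.2
t 34.9 p [654.5   2.6 144.4] F mean [ 0.23  0.29 -1.85] se [0.22 0.12 0.24] w 58.1
```

```bash
python3 -m creep '{"xyz":[[0.05,0,0.05],[0.06,0,0.06],[0.06,0,0.06],[0.06,0,0.06],[0.06,0,0.06],[0.06,0,0.06],[0.06,0,0.06],[0.05,0,0.06]],"spin":[0,0,0,0,0,0,0,0]}' >/dev/null;python3 fs.py 6
```

```text
t 36.0 p [654.5   2.5 124.7] F mean [-0.34 -0.46 -0.93] se [0.2  0.25 0.2 ] w 58.3
```

```bash
python3 -m creep '{"xyz":[[0.03,0,0.03],[0.04,0,0.04],[0.04,0,0.04],[0.04,0,0.04],[0.04,0,0.04],[0.04,0,0.04],[0.03,0,0.03],[0,0,0]],"spin":[0,0,0,0,0,0,0,0]}' >/dev/null;python3 fs.py 14
python3 - <<'E'
from h import *
im,d=imaging.grab_frame("side");P,u,v=cloud("side",d)
m=(P[:,0]>612)&(P[:,0]<670)&(abs(P[:,1]-3)<20)&(P[:,2]>205)&(P[:,2]<310)
hsv=cv2.cvtColor(im,cv2.COLOR_RGB2HSV);r=((hsv[...,0]<6)|(hsv[...,0]>174))&(hsv[...,1]>130)&(hsv[...,2]>90)
q=P;k=r[v,u]&(np.hypot(q[:,0]-646,q[:,1]-3)<30)&(q[:,2]>300);print("red",k.sum(),q[k].mean(0).round(1) if k.any() else 0)
b=[];
for t in("hook_seat","hook_tip","pail_peak"):print(t,best(t,"side"))
cv2.imwrite("pics/e.png",cv2.resize(im[140:240,290:400],(660,600),interpolation=cv2.INTER_CUBIC)[:,:,::-1])
E
```

```text
t 37.5 p [654.2   2.6 113.5] F mean [ 0.34 -0.79  0.02] se [0.08 0.16 0.12] w 58.2
red 22 [638.8  -7.2 384.2]
hook_seat [([729.0, 280.7, 1.7], 0.59), ([644.5, 8.5, 226.5], 0.42), ([646.6, 7.7, 85.6], 0.21)]
hook_tip [([628.5, 3.3, 256.9], 0.58)]
pail_peak [([642.8, 1.4, 0.5], 0.66), ([646.6, 0.4, 234.8], 0.62)]
```

View pics/e.png

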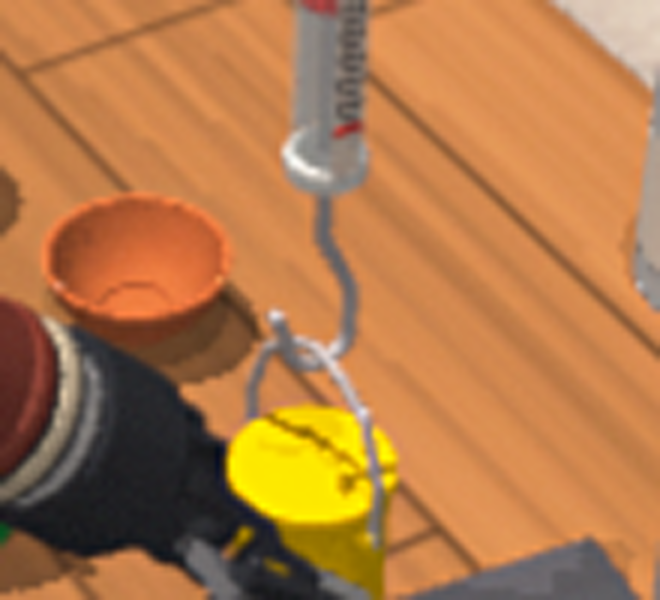

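The hook is drawn about 22 mm, the handle is seated in the bend, and the wrist load is about 0. I'll loosen the grip gradually.

```bash
python3 -m creep '{"xyz":[[0.01,0,0.01],[0.01,0,0.01],[0,0,0],[0,0,0],[0,0,0],[0,0,0],[0,0,0],[0,0,0]],"spin":[0,0,0,0,0,0,0,0]}' 0.36 20 | grep -E "force|width" 
python3 -m creep '{"xyz":[[0,0,0],[0,0,0],[0,0,0],[0,0,0],[0,0,0],[0,0,0],[0,0,0],[0,0,0]],"spin":[0,0,0,0,0,0,0,0]}' 0.41 20 | grep -E "force|width" 
python3 fs.py 1
```

```text
contact_force: [0.2, -0.3, 0.2]
width: 58.6
grip_force: 63.1
contact_force: [0.7, -0.6, 0.2]
width: 60.3
grip_force: 0.0
t 39.35 p [654.2   2.6 112.6] F mean [ 0.44 -0.03  0.91] se [0. 0. 0.] w 60.1
```

```bash
python3 -m creep '{"xyz":[[0,0,0],[0,0,0],[0,0,0],[0,0,0],[0,0,0],[0,0,0],[0,0,0],[0,0,0]],"spin":[0,0,0,0,0,0,0,0]}' 1 60 | grep -E "force|width" 
python3 -m creep '{"xyz":[[0,0,0],[0,0,0],[0,0,0],[0,0,0],[0,0,0],[0,0,0],[0,0,0],[0,0,0]],"spin":[0,0,0,0,0,0,0,0]}' | grep -E "force|width"
python3 - <<'E'
from h import *
for i in range(3):
    im,d=imaging.grab_frame("side");P,u,v=cloud("side",d)
    hsv=cv2.cvtColor(im,cv2.COLOR_RGB2HSV);y=(hsv[...,0]>22)&(hsv[...,0]<34)&(hsv[...,1]>180)&(hsv[...,2]>120)
    k=y[v,u]&(np.hypot(P[:,0]-646,P[:,1]-3)<60);print(k.sum(),P[k].mean(0).round(2),P[k].min(0).round(1),P[k].max(0).round(1),"z lid",np.percentile(P[k][:,2],90).round(1))
print(best("hook_tip","side"),best("yellow_pail","side"),ctrl.read_state()["time"])
cv2.imwrite("pics/f.png",cv2.resize(im[140:260,290:400],(550,600),interpolation=cv2.INTER_CUBIC)[:,:,::-1])
E
```

```text
contact_force: [0.2, -0.5, 1.1]
width: 85.1
grip_force: 0.0
contact_force: [0.0, 0.6, 0.3]
width: 85.6
grip_force: 0.0
610 [642.96  -8.62 161.07] [601.5 -36.4  88.3] [679.   33.3 201.7] z lid 175.8
618 [642.98  -8.59 161.21] [601.  -35.5  84.9] [677.3  32.1 204.3] z lid 175.9
609 [642.95  -8.81 160.98] [601.5 -37.3  86.5] [678.4  32.3 205.2] z lid 175.8
[([624.9, 2.7, 257.6], 0.55)] [([647.5, 2.1, 87.2], 0.93)] 41.2
```

View pics/f.png

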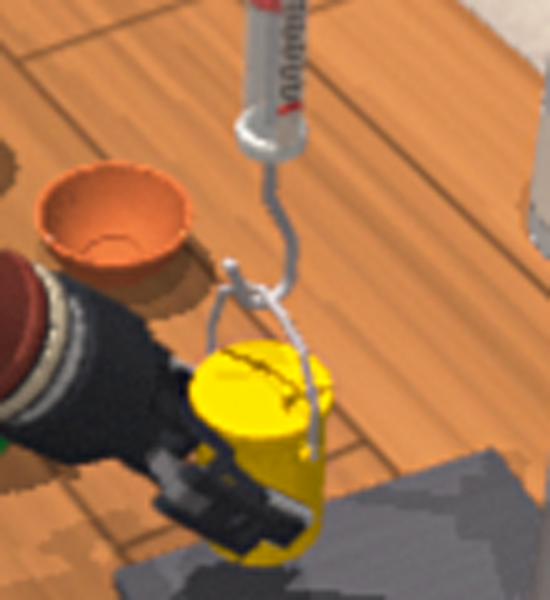

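The pail hangs freely at (260,430), it is still, and the fingers are open. I'll back off slightly so that nothing can be touching, wait a second, then come back.

```bash
python3 -m creep '{"xyz":[[0,0,-0.1],[0,0,-0.2],[0,0,-0.2],[0,0,-0.1],[0,0,0],[0,0,0],[0,0,0],[0,0,0]],"spin":[0,0,0,0,0,0,0,0]}' | grep -E "contact|pos"
python3 -m creep '{"xyz":[[0,0,0],[0,0,0],[0,0,0],[0,0,0],[0,0,0],[0,0,0],[0,0,0],[0,0,0]],"spin":[0,0,0,0,0,0,0,0]}' | grep -E "contact"
python3 -m creep '{"xyz":[[0,0,0],[0,0,0],[0,0,0],[0,0,0.1],[0,0,0.2],[0,0,0.2],[0,0,0.1],[0,0,0]],"spin":[0,0,0,0,0,0,0,0]}' | grep -E "contact|pos"
python3 - <<'E'
from h import *
im,d=imaging.grab_frame("side");P,u,v=cloud("side",d)
hsv=cv2.cvtColor(im,cv2.COLOR_RGB2HSV);y=(hsv[...,0]>22)&(hsv[...,0]<34)&(hsv[...,1]>180)&(hsv[...,2]>120)
k=y[v,u]&(np.hypot(P[:,0]-646,P[:,1]-3)<60);print(k.sum(),P[k].mean(0).round(2))
E
```

```text
position: [641.8, 3.8, 125.4]
contact_force: [1.0, -0.0, 0.0]
contact_force: [-0.2, 0.2, 0.0]
position: [654.4, 2.4, 111.9]
contact_force: [0.5, -0.3, -0.4]
604 [642.97  -8.49 161.78]
```

```bash
python3 -m creep '{"xyz":[[0,0,0],[0,0,0],[0,0,0],[0,0,0],[0,0,0],[0,0,0],[0,0,0],[0,0,0]],"spin":[0,0,0,0,0,0,0,0]}' -1 50 | grep -E "force|width"
python3 -m creep '{"xyz":[[-0.05,0,-0.05],[-0.08,0,-0.08],[-0.1,0,-0.1],[-0.1,0,-0.1],[-0.1,0,-0.1],[-0.1,0,-0.1],[-0.1,0,-0.1],[-0.07,0,-0.07]],"spin":[0,0,0,0,0,0,0,0]}' | grep -E "force|pos"
python3 st.py 645.3 3.4 170|tail -1
```

```text
contact_force: [-0.4, -0.8, 0.3]
width: 58.1
grip_force: 56.6
position: [654.7, 2.6, 142.8]
contact_force: [0.5, 0.4, -1.9]
grip_force: 56.6
units to target in tool axes [-0.4, -0.01, -0.87] dist 28.8
```

```bash
python3 -m creep '{"xyz":[[-0.02,0,-0.1],[-0.02,0,-0.14],[-0.04,0,-0.14],[-0.06,0,-0.14],[-0.08,0,-0.1],[-0.09,0,-0.1],[-0.07,0,-0.1],[-0.03,0,-0.05]],"spin":[0,0,0,0,0,0,0,0]}' | grep -E "force|pos"
python3 -m creep '{"xyz":[[0.08,0,-0.08],[0.14,0,-0.14],[0.18,0.01,-0.18],[0.2,0.01,-0.2],[0.2,0.01,-0.2],[0.2,0.01,-0.2],[0.2,0.01,-0.2],[0.15,0.01,-0.15]],"spin":[0,0,0,0,0,0,0,0]}' | grep -E "force|pos"
python3 - <<'E'
from h import *
imaging.grab_frame("side");print(best("hook_tip","side"),best("hook_seat","side"),best("yellow_pail","side"))
E
python3 st.py 540 -120 185
```

```text
position: [645.6, 3.5, 170.2]
contact_force: [0.5, 0.4, -1.4]
grip_force: 56.6
position: [587.7, 11.3, 170.5]
contact_force: [0.5, -0.4, -1.5]
grip_force: 56.6
[([627.2, 2.6, 279.2], 0.6)] [([574.8, 7.6, 289.5], 0.7), ([419.8, 102.1, -0.6], 0.53), ([645.1, 7.0, 249.3], 0.39)] [([582.7, 18.1, 145.6], 0.95), ([666.6, 427.9, -0.0], 0.28)]
t 47.05 q [0.442, 0.622, -0.86, 2.308, 2.167, 0.759, -0.697] p [588.9, 11.1, 170.8] F [0.6, 0.4, -0.56] w 58.4 g 56.6
tool x,y,z [[-0.715, 0.074, -0.696], [0.102, 0.995, 0.001], [0.692, -0.07, -0.718]]
units to target in tool axes [0.51, -4.51, -1.16] dist 140.6
```

```bash
python3 - <<'E'
from h import *
for c in("top","side"):
    P,u,v=cloud(c,np.load(f"d_{c}.npy"))
    m=(P[:,0]>495)&(P[:,0]<690)&(P[:,1]>-520)&(P[:,1]<-180)&(abs(P[:,2]-18)<3.5)
    Q=P[m][:,:2]
    img=np.zeros((400,400),np.uint8);ij=((Q-[450,-560])/1.0).astype(int);img[ij[:,0],ij[:,1]]=255
    img=cv2.morphologyEx(img,cv2.MORPH_CLOSE,np.ones((7,7)));img=cv2.morphologyEx(img,cv2.MORPH_OPEN,np.ones((15,15)))
    n,l,s,_=cv2.connectedComponentsWithStats(img);k=1+np.argmax(s[1:,4]);pts=np.argwhere(l==k).astype(np.float32)+np.float32([450,-560])
    r=cv2.minAreaRect(pts);print(c,r,cv2.boxPoints(r).round(0).tolist())
E
python3 -m creep '{"xyz":[[0.1,-0.3,-0.2],[0.1,-0.5,-0.3],[0.1,-0.8,-0.3],[0.1,-0.9,-0.2],[0.1,-0.9,-0.1],[0,-0.9,0],[0,-0.6,0],[0,-0.3,0]],"spin":[0,0,0,0,0,0,0,0]}' >/dev/null
python3 st.py 582 -278 160
```

```text
top ((587.107666015625, -353.14007568359375), (129.9873504638672, 287.9508361816406), 7.305758953094482) [[504.0, -219.0], [541.0, -504.0], [670.0, -488.0], [633.0, -202.0]]
side ((587.5135498046875, -353.918212890625), (132.56336975097656, 287.1878356933594), 6.9919257164001465) [[504.0, -219.0], [539.0, -505.0], [671.0, -488.0], [636.0, -203.0]]
t 47.85 q [0.917, 0.57, -0.9, 2.369, 2.478, 0.522, -0.665] p [538.2, -144.0, 183.5] F [0.41, 0.69, -1.0] w 58.3 g 56.7
tool x,y,z [[-0.715, 0.077, -0.695], [0.107, 0.994, 0.0], [0.691, -0.075, -0.719]]
units to target in tool axes [-0.84, -4.28, 1.9] dist 142.9
```

```bash
python3 -m creep '{"xyz":[[0,-0.4,0.2],[0,-0.7,0.4],[0.04,-0.8,0.6],[0.05,-0.8,0.6],[0.05,-0.7,0.6],[0,-0.5,0.5],[0,-0.3,0.3],[0,-0.04,0.07]],"spin":[0,0,0,0,0,0,0,0]}' >/dev/null
python3 fs.py 4
python3 - <<'E'
from h import *
for k in("side","top"):
    imaging.grab_frame(k);print(best("yellow_pail",k),best("pail_peak",k))
E
python3 st.py 589 -277.6 52
```

```text
t 48.85 p [ 591.  -271.9  110.6] F mean [-0.04 -0.19 -1.74] se [0.26 0.2  0.32] w 58.3
[([586.3, -267.9, 85.6], 0.91)] [([581.8, -272.0, 231.1], 0.85)]
[([585.8, -270.8, 79.6], 0.91), ([625.5, 2.9, 278.2], 0.22)] [([578.0, -272.8, 223.4], 0.85), ([650.2, 2.8, 252.4], 0.68)]
t 49.15 q [1.056, 0.817, -0.803, 2.148, 2.676, 0.413, -0.525] p [591.0, -273.5, 110.5] F [0.33, 0.02, -1.27] w 58.0 g 56.7
tool x,y,z [[-0.715, 0.074, -0.695], [0.102, 0.995, 0.001], [0.692, -0.07, -0.719]]
units to target in tool axes [1.39, -0.15, 1.36] dist 58.6
```

```bash
python3 -m creep '{"xyz":[[0.1,-0.02,0.1],[0.2,-0.02,0.2],[0.25,-0.02,0.25],[0.25,-0.02,0.25],[0.25,-0.02,0.25],[0.2,-0.02,0.18],[0.1,0,0.1],[0.04,0,0.04]],"spin":[0,0,0,0,0,0,0,0]}' | grep -E "contact|pos"
python3 -m creep '{"xyz":[[0.02,0,0.02],[0.02,0,0.02],[0.02,0,0.02],[0.02,0,0.02],[0,0,0],[0,0,0],[0,0,0],[0,0,0]],"spin":[0,0,0,0,0,0,0,0]}' | grep -E "contact|pos"; python3 fs.py 4
```

```text
position: [589.0, -277.1, 50.7]
contact_force: [0.6, 0.1, -1.6]
position: [589.2, -277.2, 48.2]
contact_force: [0.2, -0.9, -1.4]
t 50.95 p [ 589.1 -277.1   48.1] F mean [ 0.02  0.25 -2.35] se [0.25 0.28 0.07] w 58.1
```

```bash
python3 -m creep '{"xyz":[[0.01,0,0.01],[0.01,0,0.01],[0.01,0,0.01],[0.01,0,0.01],[0.01,0,0.01],[0,0,0],[0,0,0],[0,0,0]],"spin":[0,0,0,0,0,0,0,0]}' | grep -E "contact|pos"; python3 fs.py 4
```

```text
position: [589.4, -277.1, 46.5]
contact_force: [-1.8, -1.0, 2.6]
t 51.95 p [ 589.4 -277.2   46.5] F mean [-1.68  0.47  2.82] se [0.27 0.24 0.16] w 58.5
```

```bash
python3 -m creep '{"xyz":[[0,0,0],[0,0,0],[0,0,0],[0,0,0],[0,0,0],[0,0,0],[0,0,0],[0,0,0]],"spin":[0,0,0,0,0,0,0,0]}' 0.41 20| grep -E "force|width"
python3 -m creep '{"xyz":[[0,0,0],[0,0,0],[0,0,0],[0,0,0],[0,0,0],[0,0,0],[0,0,0],[0,0,0]],"spin":[0,0,0,0,0,0,0,0]}' 1| grep -E "force|width"
python3 -m creep '{"xyz":[[0,0,-0.1],[0,0,-0.2],[0,0,-0.4],[0,0,-0.6],[0,0,-0.7],[0,0,-0.8],[0,0,-0.8],[0,0,-0.8]],"spin":[0,0,0,0,0,0,0,0]}' | grep -E "force|pos"
python3 -m creep '{"xyz":[[0,0,-0.8],[0,0,-0.8],[0,0,-0.4],[0,0,0],[0,0,0],[0,0,0],[0,0,0],[0,0,0]],"spin":[0,0,0,0,0,0,0,0]}' | grep -E "force|pos|time"
python3 - <<'E'
from h import *
for k in("side","top"):
    im,d=imaging.grab_frame(k);print(best("yellow_pail",k),best("pail_peak",k),best("hook_tip",k))
    if k=="side":cv2.imwrite("pics/g.png",im[:,:,::-1])
E
```

```text
contact_force: [-0.3, 0.7, -0.2]
width: 60.4
grip_force: 0.0
contact_force: [-0.1, -0.4, 0.3]
width: 85.4
grip_force: 0.0
position: [496.4, -267.3, 141.9]
contact_force: [0.1, -0.2, 0.4]
grip_force: 0.0
time: 55.15
position: [456.6, -263.3, 183.7]
contact_force: [-0.7, -0.0, -0.0]
grip_force: 0.0
[([584.8, -272.3, 21.2], 0.68)] [([581.1, -278.0, 166.7], 0.94), ([583.8, -276.0, 20.1], 0.45)] [([627.3, 3.4, 275.6], 0.67)]
[([582.4, -277.9, 13.6], 0.88), ([650.3, 1.2, -5.5], 0.63)] [([582.0, -274.7, 161.3], 0.75)] [([627.9, 2.6, 278.2], 0.56)]
```

View pics/g.png

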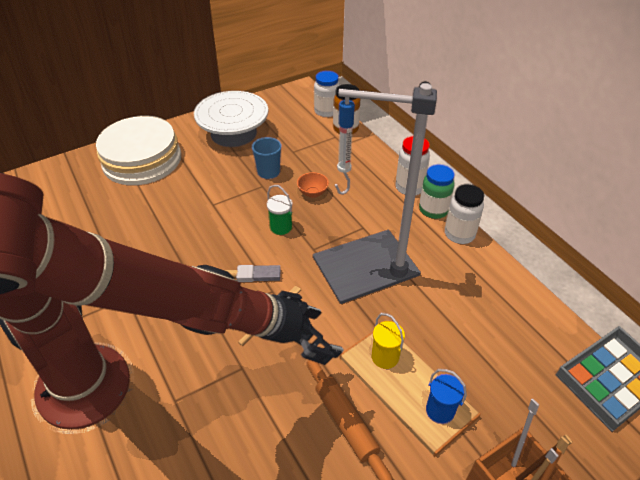

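The yellow pail stands upright on the board at (388,345), in line with the blue pail at (446,398). The hook is empty at (343,188), and the gripper is clear of everything.

```bash
python3 -c "
from bench import ctrl
print(ctrl.hand_in())"
```

```text
the job is handed in; nothing more can be done
None
```

I weighed the yellow pail (hook drawn about 22 mm, so roughly 0.2 kg), lifted it off, set it upright on the free end of the board in line with the blue pail, and handed the job in at about 55 s; no verdict came back.

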